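# Rebuild the roaster's sight glass and put the narrow spares away

### The arm

A 6-joint arm with a two-finger parallel gripper is mounted at the origin on the work surface. World frame = base frame: x ahead of the robot, y to its left, z up, the work surface at z = 0. Lengths are in m, angles in rad, forces in N, time in s.
With the tool pointing down it reaches from about 0.25 to 0.725 m from the base axis. Payload 9.7 kg.
Tool frame: the origin (TCP) lies on the centre line of the jaws, within the pads' length; the fingertips stand 14 mm ahead of it and the grasp point (between the pads) lies 5 mm behind it; y points along the fingers, z is the direction in which the jaws open and shut, and the axes are right-handed (so a half turn about y gives the same grasp; the last joint's range is limited). The gripper opens to 85 mm and grips with 20 to 120 N. Pads are 22 mm wide; open, the fingers measure 114 mm over their backs; the gripper's body (76 mm by 85 mm) begins 54 mm behind the grasp point. The pads swing forward as they close: fully open they stand 13 mm farther back than shut.
Start: joints at [1.289, 0.087, 0.176, 1.66, 0, 1.571], TCP at [0.153, 0.528, 0.245] pointing down, gripper open.
Joint ranges: [-3.13, 3.13], [-0.85, 1.81], [-1.15, 1.24], [-2.2, 2.28], [-1.44, 1.52], [-3.14, 3.14]. Speed limits (rad/s): [2.22, 2.22, 2.57, 3.14, 3.14, 3.14].

### API

Orientations are given as a unit quaternion [x, y, z, w].
In Python, from rig import readout, read_camera, order, finder gives the robot as it stands.
- The arm moves only by the shell command python3 -m handwheel 'ROWS' [FORCE]. ROWS is JSON, a list of rows, each a list of 3 entries, a list of its own where there are three numbers: the shift along the tool's x, y, z in units of 50 mm (1.0 is 50 mm), then the turn about the tool's y in degrees, then the finger opening in mm, from 0 to 85.4. A call has 1 to 8 rows; each row shifts and turns the commanded pose from where the row before left it, along the tool's axes as they then stand; what a row does not reach is not made up. A row lasts 1/10 s, in which the tool goes at most 50 mm and 8.59 degrees, less where a joint would pass 70% of its speed; a pose out of reach is approached as far as the arm can. A call is refused whole if a number of a shift passes 1 or a number of a turn 8.59, either way. A call with a gripper value outside its range is refused whole. The fingers move at their own pace and stop on an object; FORCE is the grip in N (left out, the last holds). Time passes only in rows, so rows that do not move let the fingers close. It gives the time, the measured TCP pose, the force and the opening at its end, in the units of the state.
- readout.state(): the state, without advancing time (a new reading comes with each control period).
- read_camera(name): name is "side" or "top" or "wrist"; returns a dict with "color" (384x512x3 uint8, blue, green, red), "camera_matrix" (3x3 intrinsics, pixels), "R" (3x3) and "t" (3): a world point X has camera coordinates R X + t. Camera axes: x right, y down, z forward; pixel columns grow to the right and rows downward; lengths in m; the calibration is good to about 2 mm. The wrist camera is an equidistant fisheye: a pixel r from the principal point sees the ray r / f radians off the axis. A picture is of the moment at which its call begins. There is no depth.
- order.finish_job(): hands the job in, once; it reports no verdict.
Trained networks look in the newest picture that a camera, given by its name, has taken for a name from the list of things; names that differ only in an ending like _2 or _b are one class to them, and where a whole thing is asked for, a point or a joint stands for the part that bears it (a point fixed in the world has none). Each returns a list of dicts, best first, with "confidence" (0 to 1); they miss things now and then, are a little off and sometimes report something else, mostly with a low value. They report only what shows in the picture. A call takes as long as a camera call. They do not tell look-alikes from the thing itself.
- finder.boxes_of(query, camera): "location" ([column, row] in pixels, amid what is visible of it).
- finder.outline_of(query, camera): "mask" (384x512 bool, what is visible of it) and "location" ([column, row] in pixels, amid what is visible of it).
- finder.pinpoint(query, camera): "location" ([column, row] in pixels: a listed point, or the origin of a listed thing).
The state is a dict: "time_s": time; "joint_positions": joint angles; "joint_vel": joint speeds; "tau": joint torques, N m; "tcp_pos": TCP position; "orientation": TCP orientation; "wrist_force": force on the tool from outside, world axes, zero at the start; "moment": the same for the moment, N m; "gripper_width": finger opening in m.
Only numpy, scipy, OpenCV 4.12 (cv2) and the standard library are available. Lean on these libraries where they do the work, as an engineer would, in place of code of your own. Each camera call takes 0.05 s, during which the arm holds its last target.

### The job

Build up the wide sight glass on the flange with four studs, in this order from the bottom: the thin-walled spacer, then the wide glass, then the wide retaining ring, each lying flat between the studs. Of the two narrow spares, which may be moved at any time, lay the narrow glass near the middle of the cork pad and put the narrow ring right down over the peg. Lower both glasses gently, without letting them drop, and leave the bowl where it stands.

Things in the scene. Friction and masses are not known exactly. Their poses are not given: they have to be found in the camera images.
- spacer_center (a point): Spacer: a plain, thin-walled ring of bare aluminium, outer diameter 60, bore 50, height 14 mm, lying flat on the bench. The point is its centre, half-way up (7 mm above its underside); z is its axis. About 50 g.
- wide_glass_center (a point): Wide glass: a solid flat disc of greenish glass with a dark bonded edge, diameter 60, thickness 12 mm, lying flat. The point is its centre, half-way up (6 mm above its underside); z is its axis. About 80 g.
- wide_ring_center (a point): Wide retaining ring: a broad flat brass ring with six dark screw holes, outer diameter 60, bore 34, height 12 mm, lying flat. The point is its centre, half-way up (6 mm above its underside); z is its axis. About 150 g.
- narrow_glass_center (a point): Narrow glass: the same as the wide glass but of diameter 42 mm, thickness 12 mm, lying flat. The point is its centre, half-way up; z is its axis. About 40 g.
- narrow_ring_center (a point): Narrow ring: a flat brass ring with four dark screw holes, outer diameter 42, bore 24, height 12 mm, lying flat. The point is its centre, half-way up; z is its axis. About 70 g.
- flange_seat (a point): Flange: dark steel disc, 110 mm across, 10 thick, fixed to the bench. The point is the centre of its top face. Four studs, 8 mm thick, stand 37 mm from it on the diagonals between its x and y axes and rise 48 mm above the top face, the last 10 tapering; 60 mm parts have 3 mm to spare to each stud. Fingers fit through the 44 mm gaps between studs, on the x or the y axis.
- cork_pad_top (a point): Cork pad: 100 by 100 mm, 6 mm thick, fixed to the bench. The point is the centre of its top face; x and y run along its edges.
- ring_peg_seat (a point): Ring peg: an upright steel peg, 12 mm thick, on a grey round base 64 mm across and 8 mm thick, fixed to the bench. The point is the centre of the base's top face, on which the ring comes to lie; the peg rises 34 mm above it, the last 8 mm tapering.
- bowl: Bystander: a white bowl, 90 mm across and 50 mm high. The point is the centre of its underside.
There are look-alikes about, which are no part of the job. Of the things that look like the part that bears spacer_center, the smallest one is meant.

How it is judged:
By the outcome, as a careful person would: the job done as asked, in the order asked, and still so for the second after the job is handed in, with the robot touching nothing.
It also fails if it takes over 134 s, if anything falls off the work surface, if the arm or the gripper's body presses on something with over 40 N, if the wrist force passes 120 N, or if a joint passes its speed limit or range.

## Working session

There is one attempt and no reset: what is moved stays moved. The work goes in short steps, Python scripts to look and compute and a shell command to move; the robot and the scene stay as the last step left them, time stands still between calls to the robot, and variables do not carry over. Pictures are saved under pics/ and viewed, and the job is handed in when it is done.

```bash
ls; mkdir -p pics
python3 - <<'E'
from rig import readout, read_camera, order, finder
import cv2
s=readout.state();print(s)
for n in ["side","top","wrist"]:
    c=read_camera(n);cv2.imwrite(f"pics/{n}0.png",c["color"]);print(n,c["camera_matrix"],c["R"],c["t"])
E
```

```text
pics
{'time_s': 0.0, 'joint_positions': array([1.28896819e+00, 8.74623554e-02, 1.75117530e-01, 1.65976339e+00,
       3.36288939e-05, 1.57080166e+00]), 'joint_vel': array([ 2.83085248e-03,  6.75660246e-04, -1.83370946e-03,  7.86138234e-04,
       -2.15089309e-05, -1.35657733e-03]), 'tau': array([-4.09266559e-04, -5.20389318e+01,  4.64801967e+01,  1.63892732e-02,
       -1.08383322e-04, -1.39498491e-05]), 'tcp_pos': array([0.15289706, 0.52811137, 0.24457326]), 'orientation': array([ 0.7005551 , -0.09939063,  0.0992368 , -0.69963999]), 'wrist_force': array([-0.11044557, -0.7478083 ,  0.87436577]), 'moment': array([ 0.03160805, -0.00529573,  0.04563869]), 'gripper_width': 0.08569828811438197}
side [[480.32504283   0.         251.24138643]
 [  0.         480.32504283 186.59557926]
 [  0.           0.           1.        ]] [[-0.98699678 -0.16072574 -0.00214522]
 [-0.09252946  0.57902362 -0.81004317]
 [ 0.13143692 -0.7993115  -0.58636632]] [0.49290743 0.05339515 1.06233505]
top [[400.87483625   0.         255.83321863]
 [  0.         400.87483625 194.87361574]
 [  0.           0.           1.        ]] [[-1.41600148e-02 -9.99895666e-01 -2.85515291e-03]
 [-9.85978517e-01  1.44376361e-02 -1.66246561e-01]
 [ 1.66270438e-01  4.61065659e-04 -9.86080082e-01]] [0.00207627 0.51913843 1.06274604]
wrist [[297.31863964   0.         254.17861244]
 [  0.         297.31863964 190.66575249]
 [  0.           0.           1.        ]] [[ 0.27646157  0.96102285 -0.00201939]
 [ 0.9176649  -0.26336338  0.29754137]
 [ 0.28541222 -0.08411188 -0.95470679]] [-0.54893704 -0.03998108  0.38007877]
```

View pics/top0.png

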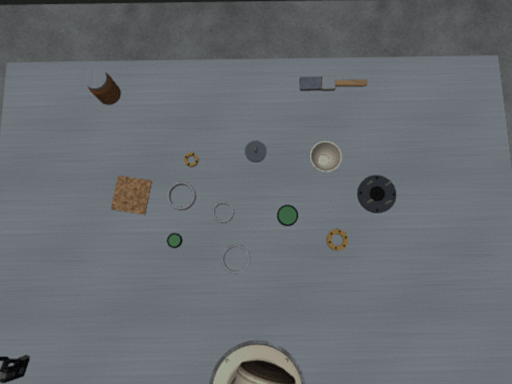

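View pics/side0.png

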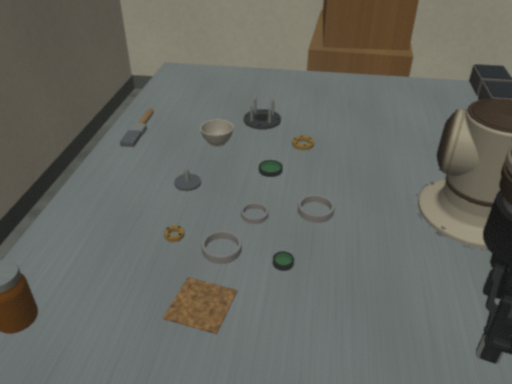

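View pics/wrist0.png

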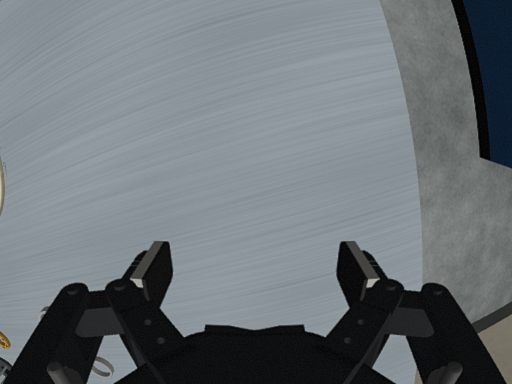

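```bash
cat > h.py <<'E'
import numpy as np, cv2
from rig import readout, read_camera, order, finder
from scipy.spatial.transform import Rotation as Ro
def ray(c,px):
    K=c["camera_matrix"];R=c["R"];t=c["t"]
    u=(px[0]-K[0,2])/K[0,0];v=(px[1]-K[1,2])/K[1,1]
    if c.get("fish"):
        r=np.hypot(u,v);d=np.array([u/r*np.sin(r),v/r*np.sin(r),np.cos(r)]) if r>1e-9 else np.array([0,0,1.])
    else: d=np.array([u,v,1])
    return -R.T@t, R.T@d
def at_z(c,px,z):
    o,d=ray(c,px);return o+d*(z-o[2])/d[2]
def cam(n):
    c=dict(read_camera(n));c["fish"]=(n=="wrist");return c
def proj(c,X):
    p=c["R"]@np.asarray(X)+c["t"];K=c["camera_matrix"]
    if c["fish"]:
        r=np.hypot(p[0],p[1]);th=np.arctan2(r,p[2]);q=p[:2]/r*th
    else:q=p[:2]/p[2]
    return q*K[0,0]+K[:2,2]
E
python3 - <<'E'
from h import *
Z=dict(spacer_center=.007,wide_glass_center=.006,wide_ring_center=.006,narrow_glass_center=.006,narrow_ring_center=.006,flange_seat=.010,cork_pad_top=.006,ring_peg_seat=.008,bowl=0)
for n in ["top","side"]:
    c=cam(n)
    for k,z in Z.items():
        for r in finder.pinpoint(k,n):
            if r["confidence"]>.2: print(n,k,round(r["confidence"],2),np.round(r["location"]),np.round(at_z(c,r["location"],z)[:2],4))
E
```

```text
top spacer_center 0.77 [181. 195.] [0.5283 0.2084]
top spacer_center 0.57 [236. 260.] [0.3436 0.0534]
top spacer_center 0.55 [224. 213.] [0.4748 0.084 ]
top spacer_center 0.54 [336. 239.] [ 0.397  -0.2282]
top wide_glass_center 0.61 [289. 217.] [ 0.4618 -0.0974]
top wide_ring_center 0.54 [336. 238.] [ 0.3993 -0.2293]
top narrow_glass_center 0.46 [175. 241.] [0.3988 0.2235]
top narrow_ring_center 0.44 [189. 160.] [0.6308 0.1871]
top flange_seat 0.74 [378. 191.] [ 0.5309 -0.3527]
top flange_seat 0.36 [252. 150.] [0.6574 0.0024]
top cork_pad_top 0.56 [131. 197.] [0.5239 0.3515]
top ring_peg_seat 0.83 [254. 150.] [ 0.6582 -0.0031]
top bowl 0.98 [320. 160.] [ 0.6255 -0.1927]
side spacer_center 0.88 [223. 246.] [0.5225 0.2053]
side spacer_center 0.66 [315. 210.] [0.3482 0.0602]
side spacer_center 0.56 [257. 216.] [0.4698 0.1017]
side spacer_center 0.3 [280. 261.] [0.4054 0.2302]
side wide_glass_center 0.58 [268. 167.] [ 0.4709 -0.0919]
side wide_glass_center 0.51 [256. 214.] [0.4743 0.095 ]
side wide_ring_center 0.81 [302. 142.] [ 0.3983 -0.2275]
side narrow_glass_center 0.54 [283. 260.] [0.3993 0.2271]
side narrow_ring_center 0.69 [174. 230.] [0.6351 0.1736]
side flange_seat 0.72 [264. 116.] [ 0.5176 -0.3512]
side flange_seat 0.33 [176. 230.] [0.6281 0.1784]
side cork_pad_top 0.68 [200. 300.] [0.5339 0.3474]
side ring_peg_seat 0.93 [188. 179.] [ 0.6537 -0.0067]
side ring_peg_seat 0.35 [218. 141.] [ 0.6211 -0.1961]
side bowl 0.66 [217. 143.] [ 0.6266 -0.1982]
```

Run:
```python
from h import *
c=cam("top");im=c["color"]
cv2.imwrite("pics/topz.png",cv2.resize(im[140:275,105:265],None,fx=4.5,fy=4.4,interpolation=cv2.INTER_CUBIC))
cv2.imwrite("pics/topz2.png",cv2.resize(im[130:260,240:405],None,fx=4.5,fy=4.5,interpolation=cv2.INTER_CUBIC))
s=cam("side");cv2.imwrite("pics/sidez.png",cv2.resize(s["color"][85:160,190:330],None,fx=5.5,fy=5.5,interpolation=cv2.INTER_CUBIC))
st=readout.state();R=Ro.from_quat(st["orientation"]).as_matrix();print(R)
w=cam("wrist")
T=lambda p: st["tcp_pos"]+R@np.array(p)
for sy in (-.03,-.013,0,.001,.014):
  for z in (-.0427,.0427): print(sy,z,[np.round(proj(w,T((x,sy,z)))) for x in(-.011,.011)])
print("cam in tool",R.T@(-w["R"].T@w["t"]-st["tcp_pos"]), "axis",R.T@w["R"].T[:,2])
cv2.imwrite("pics/wz.png",cv2.resize(w["color"][220:384,100:400],None,fx=2.6,fy=2.6))
```

```text
[[ 9.60566090e-01  8.10645852e-06  2.78051770e-01]
 [-2.78051770e-01  4.49178962e-05  9.60566089e-01]
 [-4.70271138e-06 -9.99999999e-01  4.54006231e-05]]
-0.03 -0.0427 [array([151., 270.]), array([159., 311.])]
-0.03 0.0427 [array([359., 270.]), array([351., 311.])]
-0.013 -0.0427 [array([162., 250.]), array([168., 289.])]
-0.013 0.0427 [array([348., 251.]), array([342., 289.])]
0 -0.0427 [array([169., 238.]), array([174., 275.])]
0 0.0427 [array([341., 238.]), array([336., 275.])]
0.001 -0.0427 [array([170., 237.]), array([175., 274.])]
0.001 0.0427 [array([340., 237.]), array([335., 274.])]
0.014 -0.0427 [array([176., 226.]), array([180., 261.])]
0.014 0.0427 [array([334., 227.]), array([330., 262.])]
cam in tool [-0.07584187 -0.12898611 -0.00041357] axis [ 2.97547394e-01  9.54706987e-01 -3.41748380e-04]
```

View pics/topz.png

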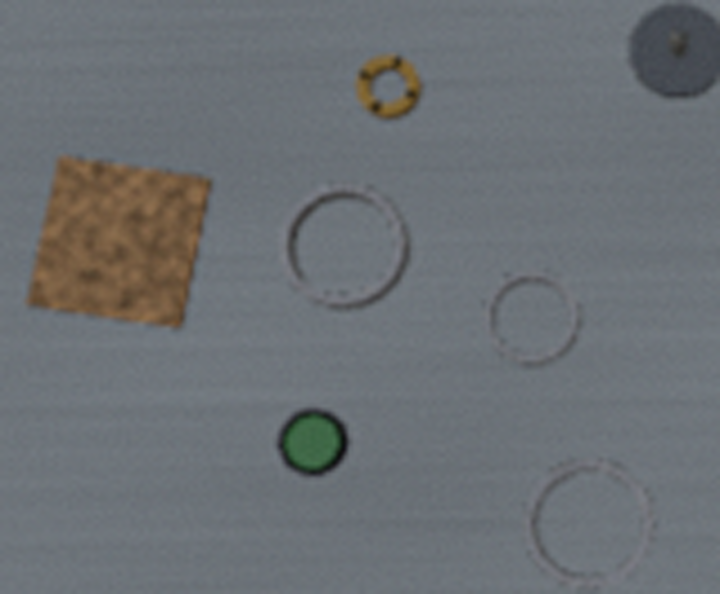

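View pics/topz2.png

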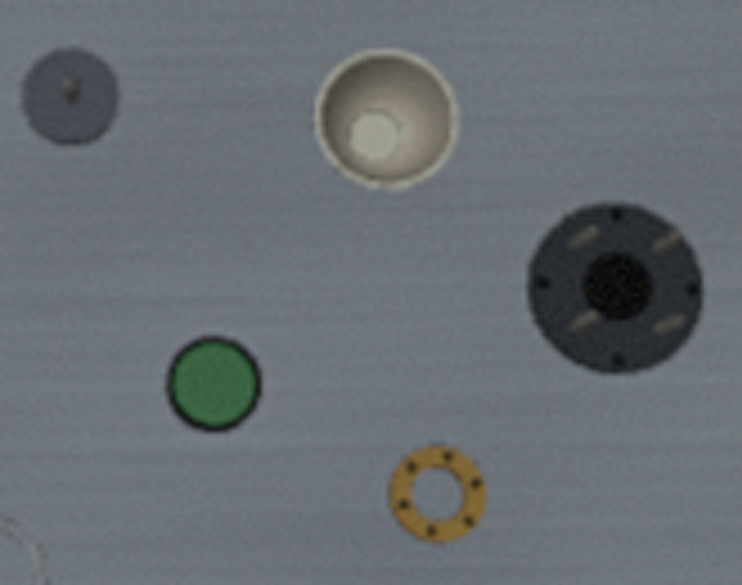

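View pics/sidez.png

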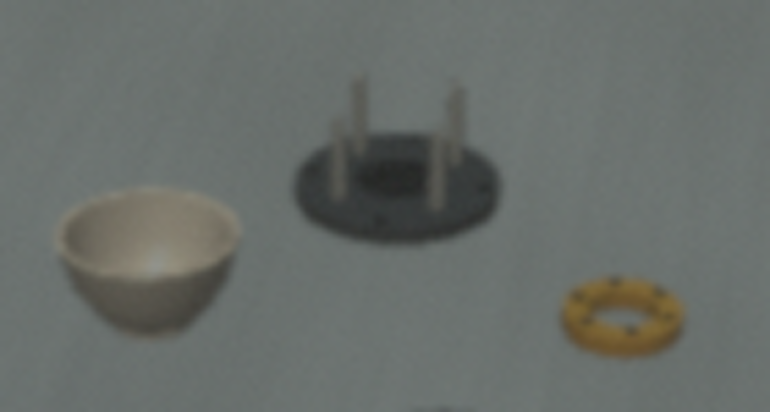

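View pics/wz.png

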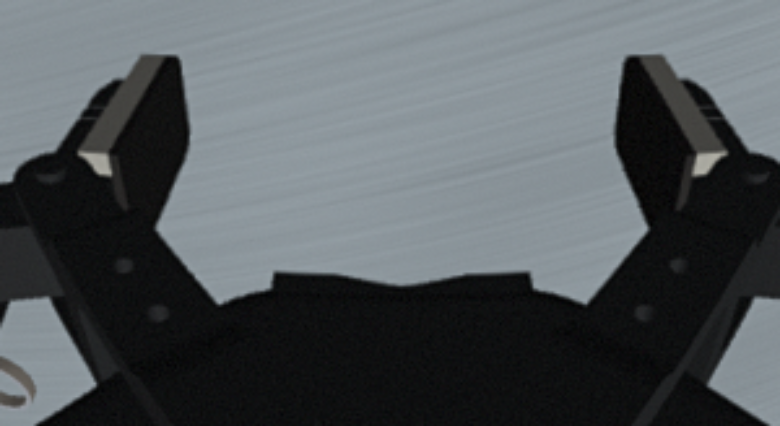

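```bash
cat >> h.py <<'E'
from scipy.optimize import least_squares
def sil(c,xy,r,z0,z1,n=90):
    """mean/centroid of projected cylinder silhouette (convex hull)"""
    a=np.linspace(0,2*np.pi,n,endpoint=False)
    P=np.array([proj(c,(xy[0]+r*np.cos(t),xy[1]+r*np.sin(t),z)) for z in(z0,z1) for t in a],np.float32)
    h=cv2.convexHull(P);return h
def hullcen(h):
    m=cv2.moments(h);return np.array([m["m10"]/m["m00"],m["m01"]/m["m00"]]),m["m00"]
def fit_mask(c,mask,r,z0,z1,xy0):
    """centre xy whose silhouette centroid matches the mask's hull centroid; also area ratio"""
    cs,_=cv2.findContours(mask.astype(np.uint8),cv2.RETR_EXTERNAL,cv2.CHAIN_APPROX_NONE)
    k=max(cs,key=cv2.contourArea);h=cv2.convexHull(k);
    full=np.zeros(mask.shape,np.uint8);cv2.fillConvexPoly(full,h,1)
    m=cv2.moments(full,True);t=np.array([m["m10"]/m["m00"],m["m01"]/m["m00"]])
    f=lambda p:hullcen(sil(c,p,r,z0,z1))[0]-t
    s=least_squares(f,xy0,x_scale=.01,diff_step=1e-3)
    return s.x,m["m00"]/hullcen(sil(c,s.x,r,z0,z1))[1]
OB=dict(spacer_center=(.030,0,.014),wide_glass_center=(.030,0,.012),wide_ring_center=(.030,0,.012),narrow_glass_center=(.021,0,.012),narrow_ring_center=(.021,0,.012),flange_seat=(.055,0,.010),ring_peg_seat=(.032,0,.008),cork_pad_top=(.05,0,.006))
def scan(n,keys=OB,conf=.3):
    c=cam(n)
    for k in keys:
        r,z0,z1=OB[k]
        for d in finder.outline_of(k,n):
            if d["confidence"]<conf or d["mask"].sum()<20: continue
            x0=at_z(c,d["location"],z1)[:2]
            x,ar=fit_mask(c,d["mask"],r,z0,z1,x0)
            print(n,k,round(d["confidence"],2),np.round(d["location"]),np.round(x,4),"area ratio",round(ar,2))
    return c
E
python3 - <<'E'
from h import *
scan("top");scan("side")
E
```

```text
top spacer_center 0.62 [170. 204.] [0.5217 0.2137] area ratio 1.43
top spacer_center 0.3 [256. 151.] [ 0.6554 -0.0035] area ratio 0.97
top wide_glass_center 0.57 [286. 218.] [ 0.4676 -0.0925] area ratio 1.01
top wide_ring_center 0.74 [331. 239.] [ 0.3967 -0.2282] area ratio 0.93
top narrow_glass_center 0.69 [175. 239.] [0.4024 0.2255] area ratio 0.92
top flange_seat 0.83 [376. 192.] [ 0.5256 -0.3482] area ratio 0.99
top ring_peg_seat 0.94 [254. 152.] [ 0.6562 -0.0034] area ratio 0.97
top cork_pad_top 0.9 [129. 196.] [0.5331 0.3529] area ratio 1.28
top cork_pad_top 0.4 [224. 222.] [0.4795 0.0895] area ratio 0.37
side spacer_center 0.72 [223. 238.] [0.5264 0.2073] area ratio 1.8
side spacer_center 0.69 [315. 214.] [0.3459 0.0542] area ratio 1.76
side wide_glass_center 0.73 [269. 168.] [ 0.4676 -0.0897] area ratio 0.99
side wide_ring_center 0.52 [303. 142.] [ 0.3949 -0.2257] area ratio 0.86
side narrow_glass_center 0.67 [284. 261.] [0.3996 0.2268] area ratio 0.88
side narrow_ring_center 0.7 [174. 230.] [0.6313 0.1833] area ratio 0.93
side flange_seat 0.8 [266. 118.] [ 0.5256 -0.3673] area ratio 1.42
side flange_seat 0.58 [270. 168.] [ 0.4656 -0.0913] area ratio 0.33
side ring_peg_seat 0.83 [186. 182.] [ 0.6545 -0.002 ] area ratio 1.0
side ring_peg_seat 0.59 [285. 259.] [0.4002 0.2244] area ratio 0.51
side cork_pad_top 0.6 [199. 302.] [0.5316 0.3542] area ratio 1.22
```

```bash
python3 -m handwheel '[[[0,0,0],-8.05,85],[[0,0,0],-8.05,85],[[0.5,0.2,-0.6],0,85],[[0.5,0.2,-0.6],0,85],[[0.5,0.2,-0.6],0,85],[[0.5,0.2,-0.6],0,85]]' 20;  python3 -m handwheel '[[[0.5,0.2,-0.6],0,85],[[0.5,0.2,-0.6],0,85],[[0.5,0.2,-0.6],0,85],[[0.5,0.2,-0.6],0,85],[[0.5,0.2,-0.6],0,85],[[0.5,0.2,-0.6],0,85],[[0,0,0],0,85]]'
cat >> h.py <<'E'
def here(pr=True):
    s=readout.state();R=Ro.from_quat(s["orientation"]).as_matrix()
    if pr: print("t",round(s["time_s"],2),"tcp",np.round(s["tcp_pos"],4),"yaw",round(np.degrees(np.arctan2(R[1,2],R[0,2])),2),"F",np.round(s["wrist_force"],1),"w",round(s["gripper_width"]*1e3,1))
    return s,R
def shift(X):
    s,R=here();d=R.T@(np.array(X)-s["tcp_pos"])/.05;print("shift units",np.round(d,3));return d
E
python3 - <<'E'
from h import *
here()
w=scan("wrist",conf=.35)
cv2.imwrite("pics/w1.png",w["color"])
E
```

```text
time_s: 2.8
tcp_pos: [0.2535, 0.407, 0.2049]
orientation: [-0.707, 0.0, -0.0, 0.707]
wrist_force: [0.1, 0.6, 0.2]
gripper_width: 0.0853
time_s: 3.5
tcp_pos: [0.4042, 0.225, 0.1439]
orientation: [0.708, -0.002, 0.001, -0.707]
wrist_force: [-1.4, 0.5, 0.1]
gripper_width: 0.0853
t 3.5 tcp [0.4042 0.225  0.1439] yaw 89.71 F [-1.4  0.5  0.1] w 85.3
wrist spacer_center 0.95 [121. 230.] [0.4738 0.0846] area ratio 0.73
wrist spacer_center 0.93 [242. 309.] [0.5277 0.2075] area ratio 1.78
wrist spacer_center 0.89 [ 61. 135.] [0.3468 0.0522] area ratio 1.74
wrist wide_glass_center 0.95 [ 15. 233.] [ 0.4683 -0.0921] area ratio 0.91
wrist wide_glass_center 0.59 [106. 353.] [0.662  0.0074] area ratio 0.51
wrist wide_glass_center 0.35 [  6. 325.] [ 0.662  -0.2162] area ratio 1.04
wrist narrow_glass_center 0.65 [260. 180.] [0.4005 0.2254] area ratio 0.98
wrist ring_peg_seat 0.6 [105. 352.] [0.6648 0.0039] area ratio 0.59
wrist cork_pad_top 0.88 [336. 281.] [0.5395 0.3154] area ratio 0.32
```

View pics/w1.png

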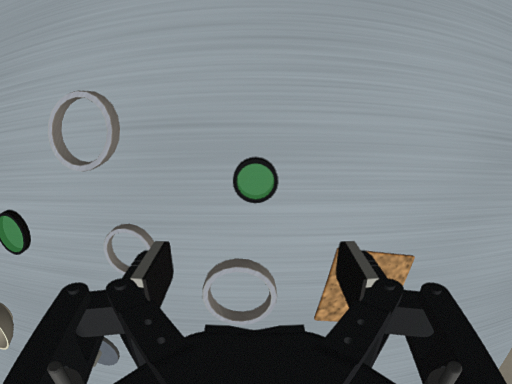

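```bash
python3 -m handwheel '[[[-0.08,0.5,0.0],0,65],[[0,0.5,0],0,65],[[0,0.5,0],0,65],[[0,0.5,0],0,65],[[0,0.4,0],0,65],[[0,0.2,0],0,65],[[0,0,0],0,65],[[0,0,0],0,65]]' 20
python3 - <<'E'
from h import *
here()
w=cam("wrist");cv2.imwrite("pics/w2.png",w["color"])
E
```

```text
time_s: 4.75
tcp_pos: [0.399, 0.2285, 0.0161]
orientation: [-0.707, -0.0, -0.0, 0.707]
wrist_force: [0.6, -0.5, 0.8]
gripper_width: 0.0651
t 4.75 tcp [0.399  0.2285 0.0161] yaw 89.97 F [ 0.6 -0.5  0.8] w 65.1
```

View pics/w2.png

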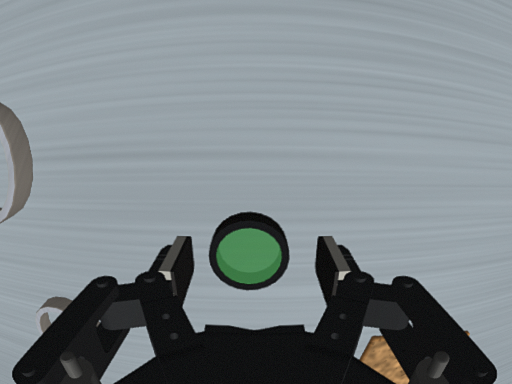

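```bash
python3 -m handwheel '[[[0.02,0.06,-0.05],0,60],[[0,0,0],0,30],[[0,0,0],0,30],[[0,0,0],0,30],[[0,0,0],0,30],[[0,0,0],0,30],[[0,0,0],0,30]]' 30
python3 - <<'E'
from h import *
here()
w=cam("wrist");cv2.imwrite("pics/w3.png",w["color"])
E
```

```text
time_s: 5.5
tcp_pos: [0.4001, 0.2256, 0.0129]
orientation: [-0.707, 0.0, -0.001, 0.707]
wrist_force: [-1.3, -2.0, 6.1]
gripper_width: 0.0403
t 5.5 tcp [0.4001 0.2256 0.0129] yaw 89.95 F [-1.3 -2.   6.1] w 40.3
```

View pics/w3.png

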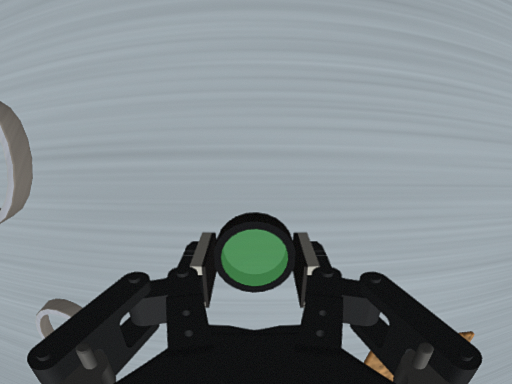

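```bash
python3 -m handwheel '[[[0,-0.5,0],0,30],[[0,-0.5,0],0,30],[[0.53,0,0.51],0,30],[[0.53,0,0.51],0,30],[[0.53,0,0.51],0,30],[[0.53,0,0.51],0,30],[[0.53,0,0.51],0,30],[[0,0,0],0,30]]' 30
python3 - <<'E'
from h import *
w=cam("wrist");cv2.imwrite("pics/w4.png",w["color"])
t=cam("top");cv2.imwrite("pics/t4.png",cv2.resize(t["color"][150:260,90:200],None,fx=5,fy=5))
shift((.5325,.3535,.0255))
E
```

```text
time_s: 6.35
tcp_pos: [0.5342, 0.3552, 0.0601]
orientation: [0.707, -0.0, -0.0, -0.707]
wrist_force: [-1.4, -0.6, -0.6]
gripper_width: 0.0408
t 6.45 tcp [0.5321 0.3531 0.061 ] yaw 89.98 F [-0.   0.5  0.5] w 40.7
shift units [0.009 0.71  0.009]
```

View pics/w4.png

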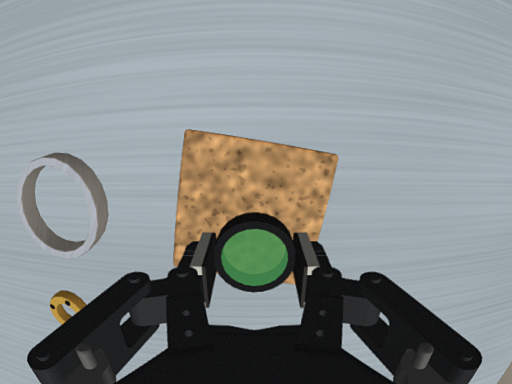

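```bash
python3 -m handwheel '[[[0,0.25,0],0,30],[[0,0.2,0],0,30],[[0,0.12,0],0,30],[[0,0.07,0],0,30],[[0,0.04,0],0,30],[[0,0.04,0],0,30],[[0,0.02,0],0,30],[[0,0,0],0,30]]' 30
python3 - <<'E'
from h import *
here()
w=cam("wrist");cv2.imwrite("pics/w5.png",w["color"])
for px in ((186,130),(337,155)): print(at_z(w,px,.006))
here()
E
```

```text
time_s: 7.25
tcp_pos: [0.5324, 0.3531, 0.0254]
orientation: [-0.707, 0.0, -0.0, 0.707]
wrist_force: [-0.6, 0.4, 0.3]
gripper_width: 0.0408
t 7.25 tcp [0.5324 0.3531 0.0254] yaw 89.96 F [-0.6  0.4  0.3] w 40.8
[0.47046014 0.31808098 0.006     ]
[0.48316125 0.39562335 0.006     ]
t 7.3 tcp [0.5324 0.3531 0.0255] yaw 89.96 F [-0.8  0.  -0.9] w 40.7
```

View pics/w5.png

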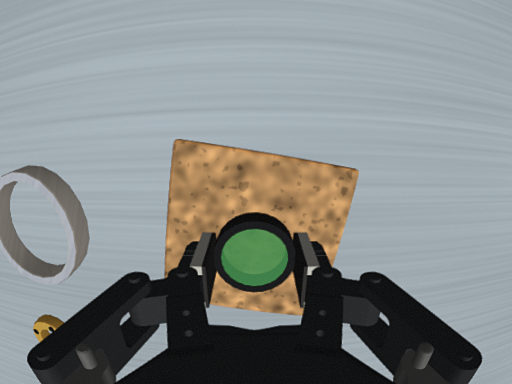

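```bash
python3 -m handwheel '[[[0,0.03,0],0,30],[[0,0.03,0],0,30],[[0,0.02,0],0,30],[[0,0.02,0],0,30],[[0,0.02,0],0,30],[[0,0,0],0,30]]' 30
```

```text
time_s: 7.9
tcp_pos: [0.5323, 0.353, 0.0191]
orientation: [0.707, -0.0, 0.0, -0.707]
wrist_force: [-0.9, -0.8, -0.2]
gripper_width: 0.0406
```

```bash
python3 -m handwheel '[[[0,0.01,0],0,30],[[0,0.01,0],0,30],[[0,0,0],0,30]]' 30; python3 -m handwheel '[[[0,0.01,0],0,30],[[0,0.01,0],0,30],[[0,0,0],0,30]]' 30
```

```text
time_s: 8.2
tcp_pos: [0.5324, 0.353, 0.0189]
orientation: [-0.707, 0.0, -0.0, 0.707]
wrist_force: [-2.1, -1.1, 4.8]
gripper_width: 0.04
time_s: 8.5
tcp_pos: [0.5324, 0.353, 0.0189]
orientation: [-0.707, 0.0, -0.001, 0.707]
wrist_force: [-5.8, -3.7, 12.3]
gripper_width: 0.0404
```

```bash
python3 -m handwheel '[[[0,-0.02,0],0,40],[[0,0,0],0,46],[[0,0,0],0,52],[[0,0,0],0,60],[[0,0,0],0,66],[[0,0,0],0,70],[[0,-0.3,0],0,70],[[0,-0.6,0],0,80]]'
python3 -m handwheel '[[[0,-0.6,0],0,85],[[0.4,0,-0.5],0,85],[[0.4,0,-0.7],0,85],[[0.4,0,-0.7],0,85],[[0.4,0,-0.7],0,85],[[0.4,0,-0.7],0,85],[[0,0,-0.1],0,85],[[0,0,0],0,85]]'
python3 - <<'E'
from h import *
here()
w=scan("wrist",conf=.35)
cv2.imwrite("pics/w6.png",w["color"])
E
```

```text
time_s: 9.3
tcp_pos: [0.5311, 0.3522, 0.0622]
orientation: [0.708, -0.002, -0.001, -0.706]
wrist_force: [0.3, 0.1, 0.3]
gripper_width: 0.0796
time_s: 10.1
tcp_pos: [0.6326, 0.1818, 0.0942]
orientation: [-0.707, 0.001, -0.001, 0.707]
wrist_force: [0.4, 0.1, 0.8]
gripper_width: 0.085
t 10.1 tcp [0.6326 0.1818 0.0942] yaw 89.83 F [0.4 0.1 0.8] w 85.0
wrist spacer_center 0.88 [138.  33.] [0.4874 0.0877] area ratio 0.62
wrist narrow_glass_center 0.92 [464.  86.] [0.5318 0.3578] area ratio 1.08
wrist narrow_ring_center 0.93 [248. 211.] [0.6327 0.1815] area ratio 0.97
wrist ring_peg_seat 0.59 [ 57. 222.] [ 0.6562 -0.0074] area ratio 1.0
wrist cork_pad_top 0.97 [438.  84.] [0.5323 0.3494] area ratio 1.26
```

View pics/w6.png

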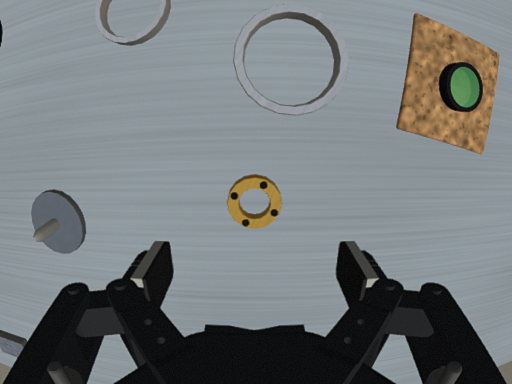

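```bash
python3 -m handwheel '[[[0,0.45,0],0,62],[[0,0.45,0],0,62],[[0,0.35,0],0,62],[[0,0.25,0],0,62],[[0,0.1,0],0,62],[[0,0,0],0,62],[[0,0,0],0,62]]'
python3 - <<'E'
from h import *
here()
w=cam("wrist");cv2.imwrite("pics/w7.png",w["color"][150:])
E
```

```text
time_s: 11.25
tcp_pos: [0.6326, 0.1831, 0.0142]
orientation: [-0.707, -0.0, -0.001, 0.707]
wrist_force: [-0.3, 1.2, -0.6]
gripper_width: 0.062
t 11.25 tcp [0.6326 0.1831 0.0142] yaw 89.95 F [-0.3  1.2 -0.6] w 62.0
```

View pics/w7.png

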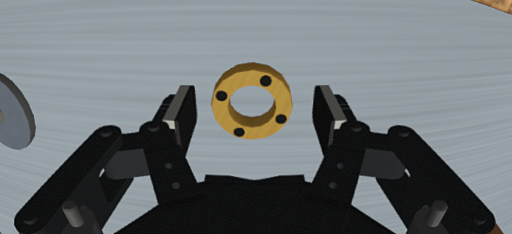

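```bash
python3 -m handwheel '[[[0,0.0,-0.03],0,55],[[0,0,0],0,30],[[0,0,0],0,30],[[0,0,0],0,30],[[0,0,0],0,30],[[0,0,0],0,30],[[0,0,0],0,30]]' 40
python3 -m handwheel '[[[0,-0.5,0],0,30],[[0,-0.5,0],0,30],[[0,-0.4,0],0,30],[[0.1,0,-0.6],0,30],[[0.1,0,-0.6],0,30],[[0.1,0,-0.6],0,30],[[0.1,0,-0.6],0,30],[[0,0,0],0,30]]' 40
python3 - <<'E'
from h import *
here()
w=scan("wrist",["ring_peg_seat"])
cv2.imwrite("pics/w8.png",w["color"])
E
```

```text
time_s: 12.0
tcp_pos: [0.6326, 0.1814, 0.0144]
orientation: [-0.707, -0.0, -0.001, 0.707]
wrist_force: [-1.0, -1.6, 6.1]
gripper_width: 0.0403
time_s: 12.8
tcp_pos: [0.6524, 0.0581, 0.0832]
orientation: [0.707, -0.001, 0.002, -0.707]
wrist_force: [0.2, 0.9, -0.8]
gripper_width: 0.04
t 12.8 tcp [0.6524 0.0581 0.0832] yaw 89.76 F [ 0.2  0.9 -0.8] w 40.0
wrist ring_peg_seat 0.77 [172. 209.] [ 0.6556 -0.0059] area ratio 1.0
```

View pics/w8.png

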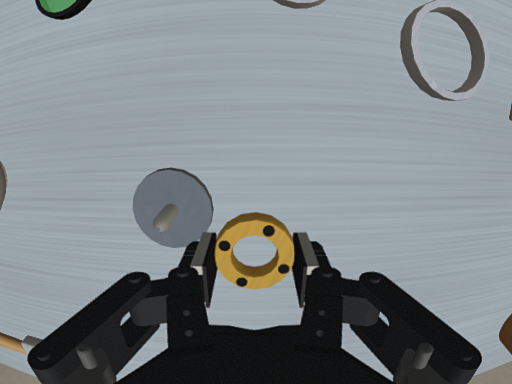

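```bash
python3 -m handwheel '[[[0.03,0,-0.42],0,30],[[0.02,0,-0.42],0,30],[[0.02,0,-0.4],0,30],[[0,0,0],0,30],[[0,0,0],0,30]]' 40
python3 - <<'E'
from h import *
here()
w=scan("wrist",["ring_peg_seat"])
cv2.imwrite("pics/w9.png",cv2.resize(w["color"][150:350,150:360],None,fx=3,fy=3))
for X in ((.656,-.004,.042),(.656,-.004,.034),(.656,-.004,.008)): print(proj(w,X))
here()
E
```

```text
time_s: 13.4
tcp_pos: [0.6554, 0.0003, 0.0832]
orientation: [-0.707, 0.0, -0.0, 0.707]
wrist_force: [-0.1, 0.6, -0.9]
gripper_width: 0.0398
t 13.4 tcp [6.554e-01 3.000e-04 8.320e-02] yaw 89.97 F [-0.1  0.6 -0.9] w 39.8
wrist ring_peg_seat 0.56 [244. 195.] [ 0.6508 -0.0064] area ratio 0.83
[247.89225408 226.45276871]
[248.14421076 221.42990975]
[248.84971105 207.45527695]
t 13.5 tcp [0.6555 0.0007 0.0833] yaw 90.02 F [-0.9  1.1 -0.8] w 40.0
```

View pics/w9.png

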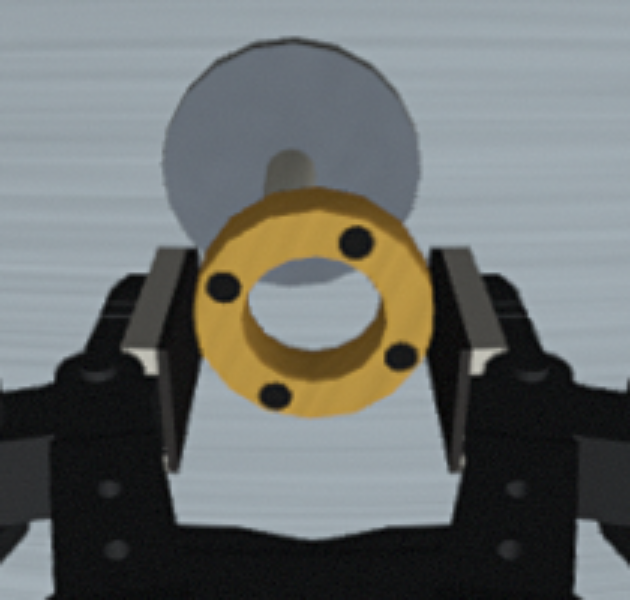

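```bash
python3 -m handwheel '[[[0.01,0,-0.11],0,30],[[0,0.2,0],0,30],[[0,0.2,0],0,30],[[0,0.2,0],0,30],[[0,0.2,0],0,30],[[0,0.1,0],0,30],[[0,0.1,0],0,30],[[0,0,0],0,30]]' 40
python3 - <<'E'
from h import *
here()
w=cam("wrist")
cv2.imwrite("pics/w10.png",cv2.resize(w["color"][150:350,150:360],None,fx=3,fy=3))
E
```

```text
time_s: 14.3
tcp_pos: [0.6557, -0.0061, 0.0325]
orientation: [0.707, -0.001, -0.0, -0.707]
wrist_force: [-0.5, 0.5, -0.5]
gripper_width: 0.0403
t 14.3 tcp [ 0.6557 -0.0061  0.0325] yaw 89.95 F [-0.5  0.5 -0.5] w 40.3
```

View pics/w10.png

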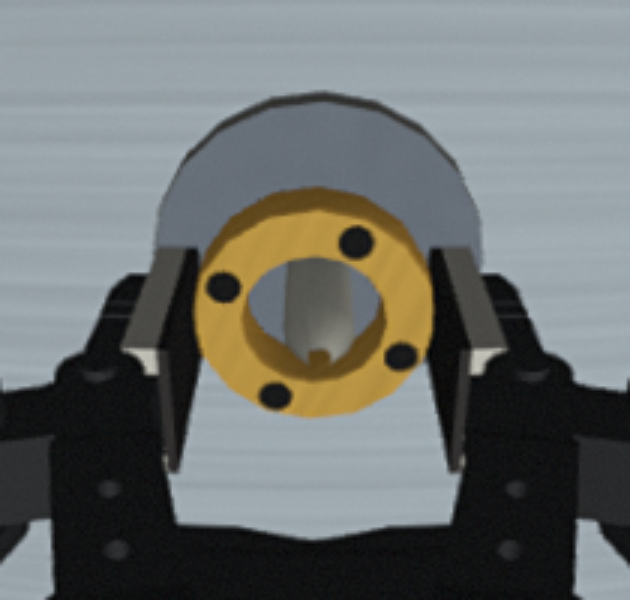

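```bash
python3 -m handwheel '[[[0,0.08,0],0,30],[[0,0.06,0],0,30],[[0,0.05,0],0,30],[[0,0.02,0],0,30],[[0,0,0],0,30]]' 40
python3 -m handwheel '[[[0,0,0],0,55],[[0,0,0],0,65],[[0,0,0],0,65],[[0,-0.3,0],0,70],[[0,-0.6,0],0,85],[[0,-0.7,0],0,85],[[-0.4,0,0.2],0,85],[[-0.6,0,0.3],0,85]]'
python3 -m handwheel '[[[-0.6,0,0.3],0,85],[[-0.7,0,0.3],0,85],[[-0.7,0,0.4],0,85],[[-0.6,0,0.36],0,85],[[0,0,0],0,85],[[0,0,0],0,85]]'
python3 - <<'E'
from h import *
here()
w=scan("wrist",conf=.4)
cv2.imwrite("pics/w11.png",w["color"])
E
```

```text
time_s: 14.85
tcp_pos: [0.656, -0.0061, 0.0227]
orientation: [0.707, -0.0, 0.0, -0.707]
wrist_force: [-0.9, 0.1, -0.7]
gripper_width: 0.0403
time_s: 15.65
tcp_pos: [0.6072, 0.0187, 0.1053]
orientation: [-0.707, -0.001, -0.002, 0.707]
wrist_force: [-1.0, 0.3, -0.1]
gripper_width: 0.085
time_s: 16.25
tcp_pos: [0.4764, 0.0875, 0.1043]
orientation: [-0.707, -0.001, -0.001, 0.707]
wrist_force: [0.5, -0.1, 1.4]
gripper_width: 0.0852
t 16.25 tcp [0.4764 0.0875 0.1043] yaw 90.02 F [ 0.5 -0.1  1.4] w 85.2
wrist spacer_center 0.81 [258. 224.] [0.4779 0.0887] area ratio 0.99
wrist spacer_center 0.8 [408. 222.] [0.5198 0.213 ] area ratio 1.31
wrist spacer_center 0.57 [191.  69.] [0.3513 0.0529] area ratio 1.56
wrist wide_glass_center 0.7 [ 63. 186.] [ 0.4669 -0.0935] area ratio 0.99
wrist narrow_glass_center 0.98 [499. 247.] [0.5362 0.3605] area ratio 1.04
wrist ring_peg_seat 0.5 [185. 332.] [0.6317 0.0103] area ratio 0.04
wrist cork_pad_top 0.57 [478. 238.] [0.5335 0.3452] area ratio 1.12
```

View pics/w11.png

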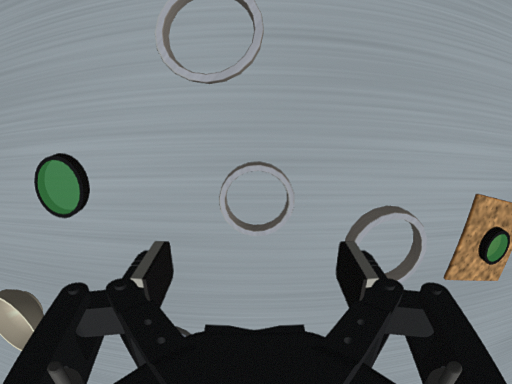

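```bash
python3 -m handwheel '[[[0.02,0.45,0.02],0,78],[[0,0.45,0],0,78],[[0,0.45,0],0,78],[[0,0.3,0],0,78],[[0,0.17,0],0,78],[[0,0,0],0,78],[[0,0,0],0,78]]' 20
python3 - <<'E'
from h import *
here()
w=cam("wrist");cv2.imwrite("pics/w12.png",w["color"][150:])
E
```

```text
time_s: 17.4
tcp_pos: [0.4774, 0.0881, 0.0124]
orientation: [-0.707, 0.0, -0.0, 0.707]
wrist_force: [0.3, 0.3, 0.6]
gripper_width: 0.0779
t 17.4 tcp [0.4774 0.0881 0.0124] yaw 89.95 F [0.3 0.3 0.6] w 77.9
```

View pics/w12.png

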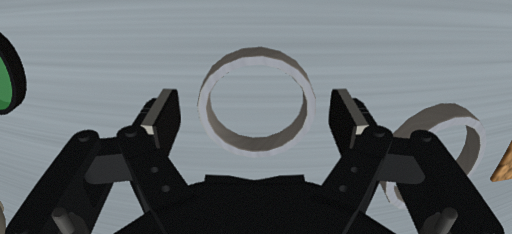

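```bash
python3 -m handwheel '[[[0,0,0.02],0,70],[[0,0,0],0,54],[[0,0,0],0,54],[[0,0,0],0,54],[[0,0,0],0,54],[[0,0,0],0,54],[[0,-0.3,0],0,54],[[0,-0.6,0],0,54]]' 25
python3 -m handwheel '[[[0,-0.6,0],0,54],[[0,-0.6,0],0,54],[[0.1,0,-0.6],0,54],[[0.1,0,-0.8],0,54],[[0.1,0,-0.8],0,54],[[0.1,0,-0.8],0,54],[[0.1,0,-0.8],0,54],[[0.1,0,-0.8],0,54]]' 25
python3 -m handwheel '[[[0.1,0,-0.8],0,54],[[0.1,0,-0.8],0,54],[[0.16,0,-0.8],0,54],[[0,0,0],0,54],[[0,0,0],0,54]]' 25
python3 - <<'E'
from h import *
here()
w=scan("wrist",conf=.4)
cv2.imwrite("pics/w13.png",cv2.resize(w["color"],None,fx=1.5,fy=1.5))
E
```

```text
time_s: 18.25
tcp_pos: [0.4758, 0.0888, 0.0557]
orientation: [0.707, -0.001, -0.001, -0.707]
wrist_force: [-0.1, -0.5, 0.8]
gripper_width: 0.0591
time_s: 19.05
tcp_pos: [0.507, -0.1426, 0.1173]
orientation: [0.707, 0.0, 0.001, -0.707]
wrist_force: [1.0, 0.2, -0.6]
gripper_width: 0.0594
time_s: 19.55
tcp_pos: [0.5246, -0.2617, 0.1166]
orientation: [-0.707, 0.001, -0.001, 0.707]
wrist_force: [0.3, 1.4, -0.6]
gripper_width: 0.059
t 19.55 tcp [ 0.5246 -0.2617  0.1166] yaw 89.86 F [ 0.3  1.4 -0.6] w 59.0
wrist spacer_center 0.95 [255. 284.] [ 0.5817 -0.2621] area ratio 3.04
wrist spacer_center 0.49 [511.  29.] [0.3432 0.0103] area ratio 0.02
wrist wide_glass_center 0.77 [436. 132.] [ 0.4662 -0.0931] area ratio 1.02
wrist wide_ring_center 0.75 [293.  21.] [ 0.3954 -0.2312] area ratio 0.99
wrist narrow_ring_center 0.95 [459. 297.] [0.6633 0.0023] area ratio 0.94
wrist flange_seat 0.84 [154. 190.] [ 0.5258 -0.3523] area ratio 1.05
wrist ring_peg_seat 0.65 [460. 281.] [ 0.6535 -0.0072] area ratio 0.87
```

View pics/w13.png

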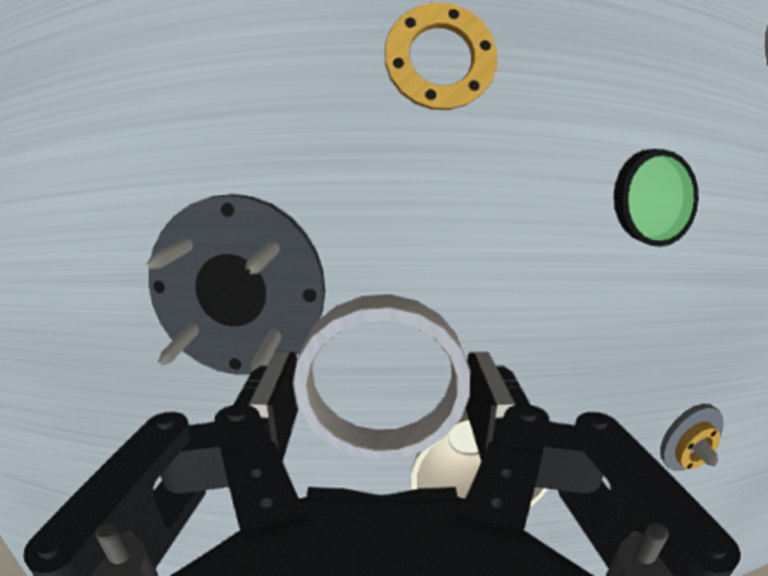

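Run:
```python
from h import *
w=cam("wrist")
H=[at_z(w,np.array(p)/1.5,.010)[:2] for p in((228,210),(309,295),(235,364),(159,287))]
H=np.array(H);c=H.mean(0);print("holes",H,c,np.linalg.norm(H-c,axis=1))
print("hole yaw",np.degrees(np.arctan2(*(H-c)[:,::-1].T))%90)
B=np.array([at_z(w,np.array(p)/1.5,.010)[:2] for p in((188,245),(273,247),(194,329))])
print("bases",B,"centre from diag",(B[1]+B[2])/2)
print("ch",at_z(w,np.array((231,290))/1.5,.010))
T=np.array([at_z(w,np.array(p)/1.5,.058)[:2] for p in((150,264),(249,271),(163,361))])
print("tops",T,(T[1]+T[2])/2,"yaw",np.degrees(np.arctan2(*(T[1]-T[2])[::-1])))
print(np.degrees(np.arctan2(*(B[1]-B[2])[::-1])))
t=cam("top");
H=np.array([at_z(t,np.array([240,130])+np.array(p)/4.5,.010)[:2] for p in((617,213),(543,283),(692,290),(617,360))]);c=H.mean(0);print("top holes",c,np.degrees(np.arctan2(*(H-c)[:,::-1].T))%90)
here()
```

```text
holes [[ 0.47866757 -0.3457311 ]
 [ 0.52786595 -0.30164236]
 [ 0.57305892 -0.35110699]
 [ 0.52339383 -0.39569525]] [ 0.52574657 -0.34854393] [0.04716295 0.04694943 0.04738173 0.04720998]
hole yaw [86.58082396 87.41268523 86.89913378 87.14344971]
bases [[ 0.4979605  -0.3723911 ]
 [ 0.50006301 -0.320739  ]
 [ 0.55024776 -0.3753968 ]] centre from diag [ 0.52515538 -0.3480679 ]
ch [ 0.52507991 -0.34785136  0.01      ]
tops [[ 0.49672043 -0.37163118]
 [ 0.50056367 -0.32051703]
 [ 0.54827268 -0.37344047]] [ 0.52441817 -0.34697875] yaw 132.0337772537536
132.55698593065355
top holes [ 0.52334721 -0.35035618] [86.48991895 86.61162141 86.23484394 86.13254048]
t 20.1 tcp [ 0.5249 -0.2607  0.1169] yaw 89.98 F [-0.1 -0.9 -0.5] w 58.9
```

```bash
python3 -m handwheel '[[[0,0,0],3,54],[[0,0,-0.4],0,54],[[0,0,-0.5],0,54],[[0,0,-0.5],0,54],[[0,0,-0.34],0,54],[[0,0,0],0,54],[[0,0,0],0,54]]' 25
python3 - <<'E'
from h import *
s,R=here()
w=cam("wrist");cv2.imwrite("pics/w14.png",cv2.resize(w["color"],None,fx=1.5,fy=1.5))
sp=[d for d in finder.outline_of("spacer_center","wrist")][0]
z=s["tcp_pos"][2]
x,ar=fit_mask(w,sp["mask"],.03,z-.0124,z+.0016,s["tcp_pos"][:2]);print("in hand offset tool",R.T@(np.r_[x,z]-s["tcp_pos"]),ar,sp["confidence"])
shift((.5255,-.348,z))
for X in ((-.026,-.026),(.026,-.026),(-.026,.026),(.026,.026)):
    a=np.radians(-3);p=np.array([.5255+X[0]*np.cos(a)-X[1]*np.sin(a),-.348+X[0]*np.sin(a)+X[1]*np.cos(a)])
    print(X,1.5*proj(w,(*p,.058)),1.5*proj(w,(*p,.010)))
E
```

```text
time_s: 20.8
tcp_pos: [0.5201, -0.3478, 0.1166]
orientation: [-0.707, 0.019, -0.019, 0.707]
wrist_force: [0.2, -0.1, -0.3]
gripper_width: 0.0591
t 20.8 tcp [ 0.5201 -0.3478  0.1166] yaw 86.92 F [ 0.2 -0.1 -0.3] w 59.1
in hand offset tool [-2.65506462e-04 -9.88212820e-08 -3.62443615e-04] 0.962177975298222 0.96
t 20.9 tcp [ 0.5203 -0.3472  0.1168] yaw 86.98 F [-0.2 -0.2  0.1] w 59.4
shift units [ 0.105  0.004 -0.011]
(-0.026, -0.026) [323.34273525 279.45428138] [334.38267288 254.50415195]
(0.026, -0.026) [328.35145703 382.81858263] [337.31734398 341.97575856]
(-0.026, 0.026) [441.2307573  279.50877161] [429.9259967  254.55203954]
(0.026, 0.026) [435.99087048 382.84663497] [426.8333711  342.00807059]
```

View pics/w14.png

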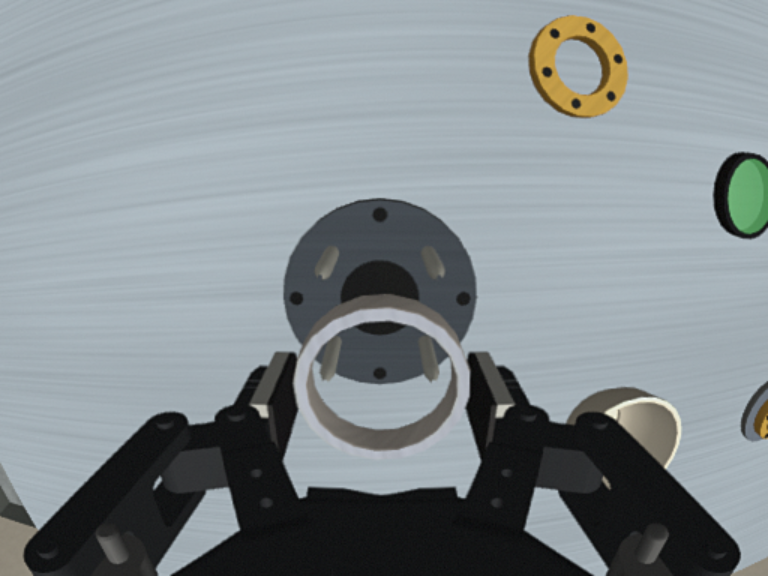

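Run:
```python
from h import *
w=cam("wrist")
H=np.array([at_z(w,np.array(p)/1.5,.010)[:2] for p in((380,214.5),(296,298),(463,298),(380,373))])
print(H,H.mean(0),(H[0]+H[3])/2,(H[1]+H[2])/2)
im=cv2.resize(w["color"][150:270,180:330],None,fx=5,fy=5,interpolation=cv2.INTER_CUBIC)
for c,col in(((.5255,-.348),(0,0,255)),((.5243,-.3485),(0,255,0))):
  for X in ((-.0262,-.0262),(.0262,-.0262),(-.0262,.0262),(.0262,.0262)):
    a=np.radians(-3);p=np.array([c[0]+X[0]*np.cos(a)-X[1]*np.sin(a),c[1]+X[0]*np.sin(a)+X[1]*np.cos(a)])
    q=[tuple(((proj(w,(*p,z))-[180,150])*5).astype(int).tolist()) for z in(.010,.058)]
    cv2.line(im,*q,col,1)
cv2.imwrite("pics/w15.png",im)
shift((.525,-.348,.1168))
```

```text
[[ 0.47792852 -0.34612327]
 [ 0.52238521 -0.39600663]
 [ 0.5271593  -0.30173508]
 [ 0.57207298 -0.35100993]] [ 0.5248865  -0.34871873] [ 0.52500075 -0.3485666 ] [ 0.52477225 -0.34887085]
t 20.95 tcp [ 0.5203 -0.3471  0.1168] yaw 87.0 F [ 0.1 -0.4  0. ] w 59.0
shift units [ 0.094  0.001 -0.013]
```

View pics/w15.png

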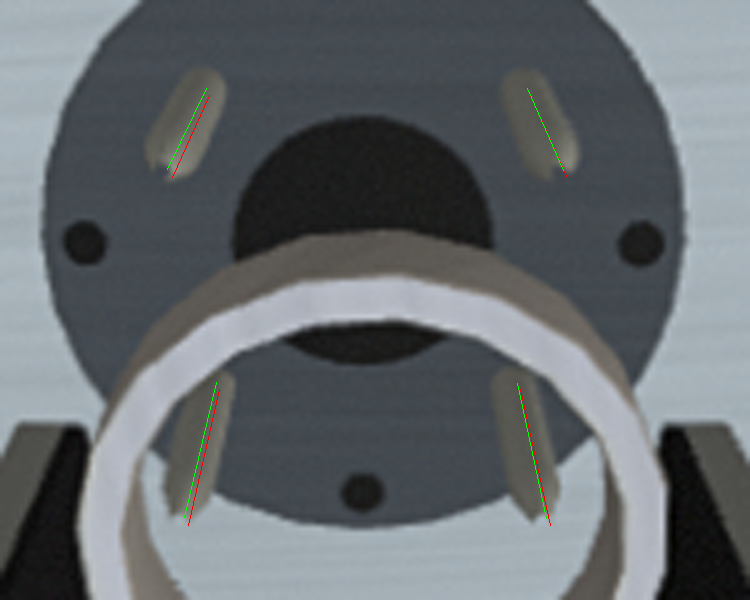

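```bash
python3 -m handwheel '[[[0.09,0.1,-0.02],0,54],[[0,0.2,0],0,54],[[0,0.2,0],0,54],[[0,0.2,0],0,54],[[0,0.1,0],0,54],[[0,0,0],0,54],[[0,0,0],0,54]]' 25
python3 - <<'E'
from h import *
here()
w=cam("wrist");cv2.imwrite("pics/w16.png",cv2.resize(w["color"][150:330,150:360],None,fx=3.5,fy=3.3,interpolation=cv2.INTER_CUBIC))
s=cam("side");cv2.imwrite("pics/s16.png",cv2.resize(s["color"][60:160,200:330],None,fx=5.5,fy=5.5,interpolation=cv2.INTER_CUBIC))
E
```

```text
time_s: 21.65
tcp_pos: [0.5246, -0.3492, 0.0769]
orientation: [0.707, -0.019, 0.019, -0.707]
wrist_force: [0.3, -0.1, 0.5]
gripper_width: 0.0593
t 21.65 tcp [ 0.5246 -0.3492  0.0769] yaw 86.95 F [ 0.3 -0.1  0.5] w 59.3
```

View pics/w16.png

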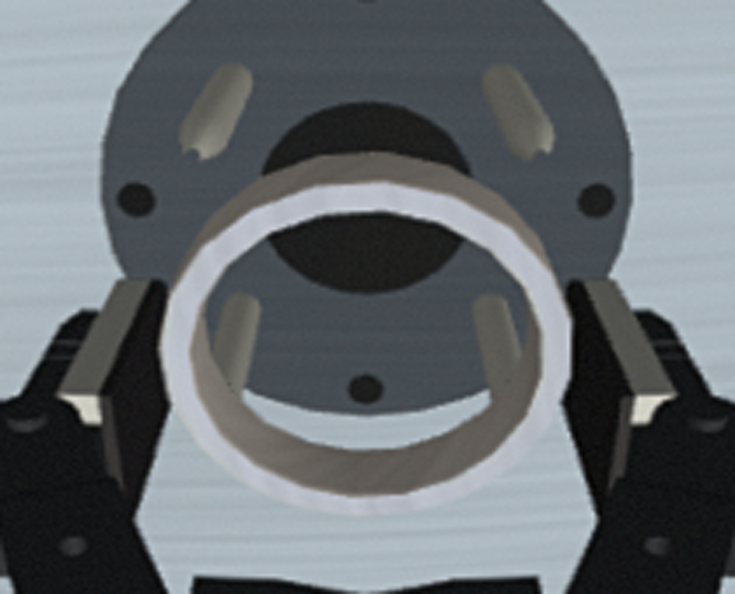

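View pics/s16.png

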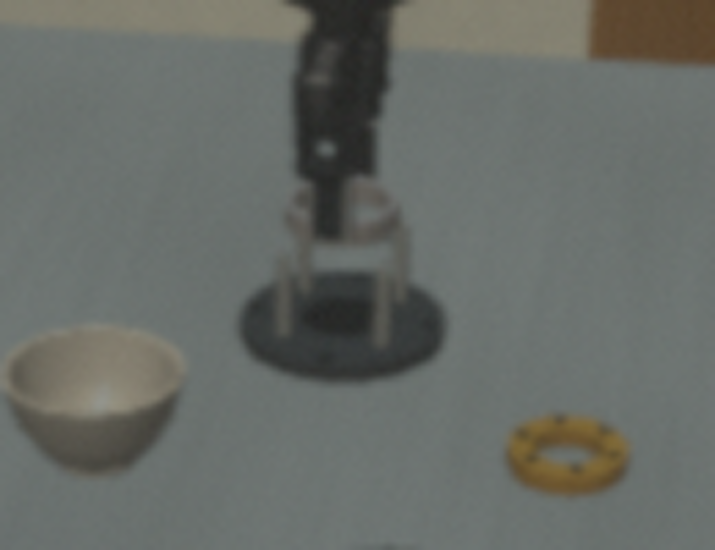

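```bash
python3 -m handwheel '[[[0,0.1,0],0,54],[[0,0.1,0],0,54],[[0,0.1,0],0,54],[[0,0.1,0],0,54],[[0,0,0],0,54]]' 25
python3 - <<'E'
from h import *
here()
w=cam("wrist");cv2.imwrite("pics/w17.png",cv2.resize(w["color"][150:330,150:360],None,fx=3.5,fy=3.3,interpolation=cv2.INTER_CUBIC))
E
```

```text
time_s: 22.25
tcp_pos: [0.5242, -0.3488, 0.0556]
orientation: [-0.707, 0.019, -0.018, 0.707]
wrist_force: [0.3, -0.2, -0.3]
gripper_width: 0.059
t 22.25 tcp [ 0.5242 -0.3488  0.0556] yaw 86.96 F [ 0.3 -0.2 -0.3] w 59.0
```

View pics/w17.png

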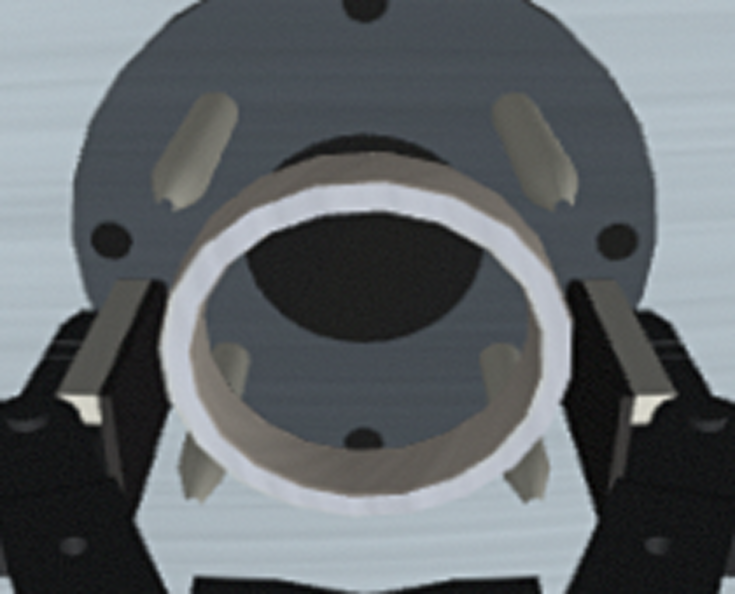

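```bash
python3 -m handwheel '[[[0,0.15,0],0,54],[[0,0.15,0],0,54],[[0,0.15,0],0,54],[[0,0.1,0],0,54],[[0,0.06,0],0,54],[[0,0,0],0,54]]' 25; python3 -m handwheel '[[[0,0.03,0],0,54],[[0,0.02,0],0,54],[[0,0.01,0],0,54],[[0,0,0],0,54]]' 25
python3 - <<'E'
from h import *
here()
w=cam("wrist");cv2.imwrite("pics/w18.png",cv2.resize(w["color"][150:330,150:360],None,fx=3.5,fy=3.3,interpolation=cv2.INTER_CUBIC))
E
```

```text
time_s: 22.9
tcp_pos: [0.5244, -0.349, 0.0257]
orientation: [-0.707, 0.019, -0.019, 0.707]
wrist_force: [-0.3, 0.4, -0.1]
gripper_width: 0.0594
time_s: 23.3
tcp_pos: [0.5247, -0.3491, 0.0233]
orientation: [0.707, -0.019, 0.019, -0.707]
wrist_force: [0.5, 0.6, -1.3]
gripper_width: 0.0589
t 23.3 tcp [ 0.5247 -0.3491  0.0233] yaw 86.96 F [ 0.5  0.6 -1.3] w 58.9
```

View pics/w18.png

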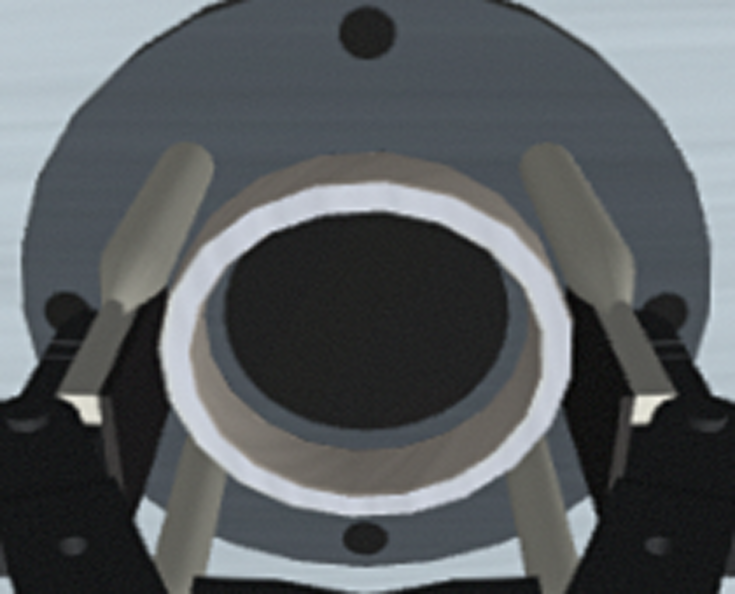

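```bash
python3 -m handwheel '[[[0,0.02,0],0,54],[[0,0.01,0],0,54],[[0,0,0],0,60],[[0,0,0],0,66],[[0,0,0],0,72],[[0,0,0],0,72],[[0,-0.3,0],0,72],[[0,-0.6,0],0,72]]' 25
python3 -m handwheel '[[[0,-0.6,0],0,72],[[0,-0.5,0],0,76],[[-0.1,0,0.4],0,85],[[-0.2,0,0.7],0,85],[[-0.2,0,0.8],0,85],[[-0.2,0,0.8],0,85],[[-0.2,0,0.8],0,85],[[-0.2,0,0.8],0,85]]'
python3 -m handwheel '[[[-0.2,0,0.6],0,85],[[-0.12,0,0.16],0,85],[[0,0,0],0,85],[[0,0,0],0,85]]'
python3 - <<'E'
from h import *
here()
w=scan("wrist",conf=.4)
cv2.imwrite("pics/w19.png",cv2.resize(w["color"],None,fx=1.5,fy=1.5))
E
```

```text
time_s: 24.15
tcp_pos: [0.5235, -0.3483, 0.0656]
orientation: [-0.706, 0.02, -0.018, 0.708]
wrist_force: [-0.0, -0.6, 0.5]
gripper_width: 0.0721
time_s: 24.95
tcp_pos: [0.4807, -0.1301, 0.123]
orientation: [0.707, -0.018, 0.019, -0.707]
wrist_force: [1.0, -0.1, 0.1]
gripper_width: 0.0849
time_s: 25.35
tcp_pos: [0.4676, -0.0933, 0.1224]
orientation: [0.707, -0.018, 0.019, -0.707]
wrist_force: [-1.0, -0.5, -0.8]
gripper_width: 0.085
t 25.35 tcp [ 0.4676 -0.0933  0.1224] yaw 86.95 F [-1.  -0.5 -0.8] w 85.0
wrist spacer_center 0.96 [491. 224.] [0.5283 0.1948] area ratio 1.12
wrist spacer_center 0.9 [435.  45.] [0.3461 0.0537] area ratio 1.78
wrist spacer_center 0.63 [ 27. 258.] [ 0.5321 -0.3613] area ratio 1.06
wrist wide_glass_center 0.87 [257. 191.] [ 0.4666 -0.0931] area ratio 1.04
wrist wide_ring_center 0.8 [111. 118.] [ 0.3957 -0.231 ] area ratio 0.99
wrist narrow_glass_center 0.61 [ 38. 241.] [ 0.5289 -0.3548] area ratio 6.86
wrist flange_seat 0.84 [ 39. 242.] [ 0.5318 -0.3609] area ratio 1.3
wrist flange_seat 0.41 [175. 326.] [ 0.6265 -0.1881] area ratio 0.06
wrist ring_peg_seat 0.57 [173. 325.] [ 0.6231 -0.1876] area ratio 0.16
wrist ring_peg_seat 0.52 [324. 328.] [ 0.6371 -0.0209] area ratio 0.13
```

View pics/w19.png

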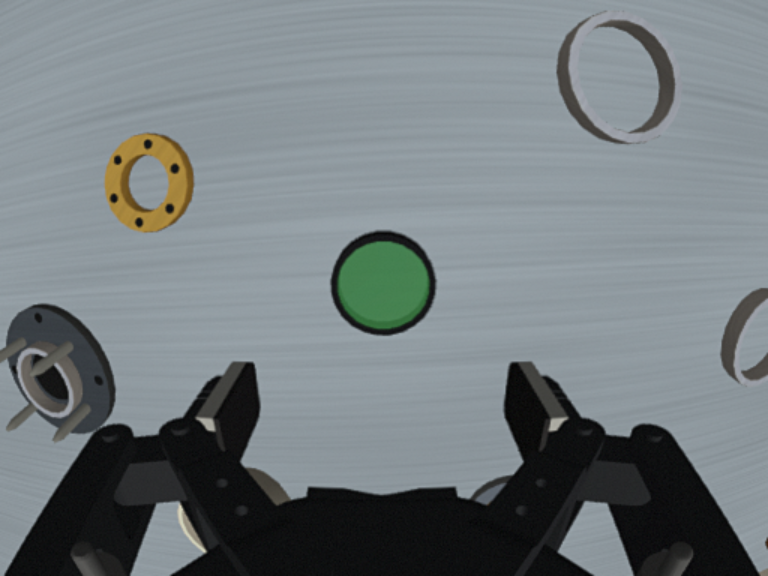

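```bash
python3 -m handwheel '[[[-0.02,0.5,0],0,78],[[0,0.5,0],0,78],[[0,0.5,0],0,78],[[0,0.4,0],0,78],[[0,0.2,0],0,78],[[0,0.1,0],0,78],[[0,0,0],0,78],[[0,0,0],0,78]]' 25
python3 - <<'E'
from h import *
here()
w=cam("wrist");cv2.imwrite("pics/w20.png",w["color"][150:])
E
```

```text
time_s: 26.6
tcp_pos: [0.4668, -0.0928, 0.0127]
orientation: [0.707, -0.018, 0.019, -0.707]
wrist_force: [-0.2, -0.4, 0.5]
gripper_width: 0.0779
t 26.6 tcp [ 0.4668 -0.0928  0.0127] yaw 86.95 F [-0.2 -0.4  0.5] w 77.9
```

View pics/w20.png

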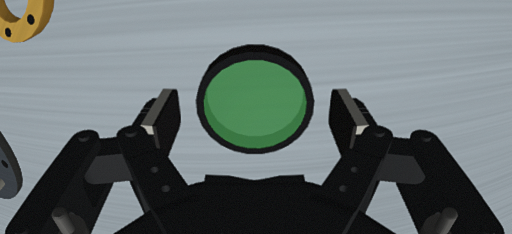

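```bash
python3 -m handwheel '[[[0,0,0],0,65],[[0,0,0],0,54],[[0,0,0],0,54],[[0,0,0],0,54],[[0,0,0],0,54],[[0,0,0],0,54],[[0,0,0],0,54]]' 40
python3 -m handwheel '[[[0,-0.3,0],0,54],[[0,-0.6,0],0,54],[[0,-0.6,0],0,54],[[0,-0.6,0],0,54],[[0.14,0,-0.5],0,54],[[0.16,0,-0.6],0,54],[[0.16,0,-0.6],0,54],[[0.16,0,-0.6],0,54]]'
python3 -m handwheel '[[[0.16,0,-0.6],0,54],[[0.16,0,-0.6],0,54],[[0.16,0,-0.6],0,54],[[0.16,0,-0.55],0,54],[[0.16,0,-0.4],0,54],[[0,0,0],0,54],[[0,0,0],0,54]]'
cat >> h.py <<'E'
def hand(key,zb,zt,pic):
    s,R=here();z=s["tcp_pos"][2];w=cam("wrist")
    for d in finder.outline_of(key,"wrist")[:2]:
        x,ar=fit_mask(w,d["mask"],.03,z-zb,z+zt,s["tcp_pos"][:2]);print("in hand offset tool mm",1e3*(R.T@(np.r_[x,z]-s["tcp_pos"])),ar,d["confidence"])
    shift((.5247,-.3486,z))
    cv2.imwrite(pic,cv2.resize(w["color"][120:330,150:360],None,fx=3.5,fy=2.85,interpolation=cv2.INTER_CUBIC))
    return w
E
python3 - <<'E'
from h import *
hand("wide_glass_center",.0127,-.0007,"pics/w21.png")
E
```

```text
time_s: 27.35
tcp_pos: [0.4667, -0.0927, 0.0129]
orientation: [0.707, -0.018, 0.019, -0.707]
wrist_force: [-0.9, 1.3, 6.0]
gripper_width: 0.0584
time_s: 28.15
tcp_pos: [0.4913, -0.2103, 0.1172]
orientation: [0.707, -0.019, 0.019, -0.707]
wrist_force: [0.3, 0.9, -0.1]
gripper_width: 0.0578
time_s: 28.85
tcp_pos: [0.5234, -0.3486, 0.1165]
orientation: [-0.707, 0.019, -0.019, 0.707]
wrist_force: [-0.6, 0.4, -1.8]
gripper_width: 0.0581
t 28.85 tcp [ 0.5234 -0.3486  0.1165] yaw 86.92 F [-0.6  0.4 -1.8] w 58.1
in hand offset tool mm [-3.49786492e-01  4.85110457e-05 -3.44678320e-01] 0.9863023132886392 0.65
t 28.95 tcp [ 0.5235 -0.3478  0.1169] yaw 86.98 F [-0.2 -0.1 -1.5] w 57.8
shift units [ 0.024  0.008 -0.015]
```

View pics/w21.png

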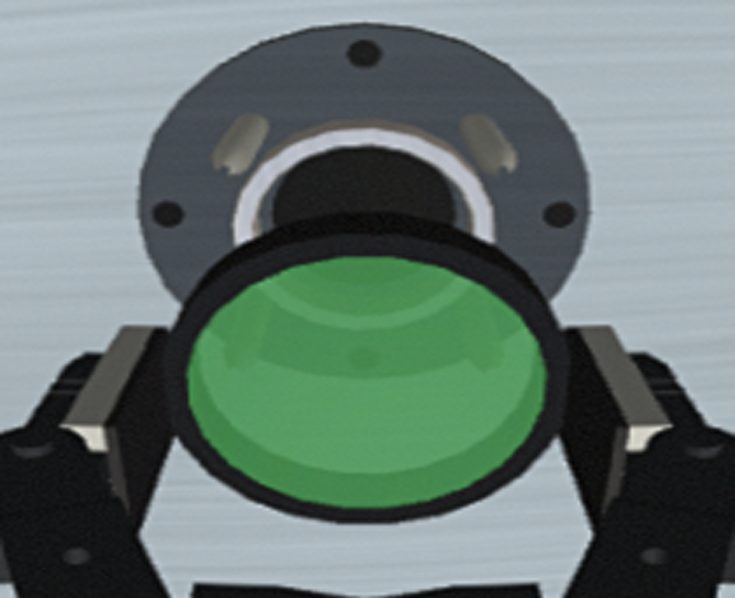

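```bash
python3 -m handwheel '[[[0.024,0.1,-0.018],0,54],[[0,0.2,0],0,54],[[0,0.25,0],0,54],[[0,0.2,0],0,54],[[0,0.1,0],0,54],[[0,0.1,0],0,54],[[0,0.1,0],0,54],[[0,0,0],0,54]]'
python3 - <<'E'
from h import *
hand("wide_glass_center",.0127,-.0007,"pics/w22.png")
E
```

```text
time_s: 29.75
tcp_pos: [0.5246, -0.3494, 0.0636]
orientation: [-0.707, 0.019, -0.019, 0.707]
wrist_force: [0.8, 0.0, -1.2]
gripper_width: 0.0578
t 29.75 tcp [ 0.5246 -0.3494  0.0636] yaw 86.95 F [ 0.8  0.  -1.2] w 57.8
in hand offset tool mm [-4.27670936e-01  1.68449174e-04 -3.33014800e-01] 0.9900799743502362 0.77
t 29.85 tcp [ 0.5249 -0.3496  0.0645] yaw 86.95 F [ 0.  -0.4  0.2] w 58.3
shift units [-0.005  0.017  0.02 ]
```

View pics/w22.png

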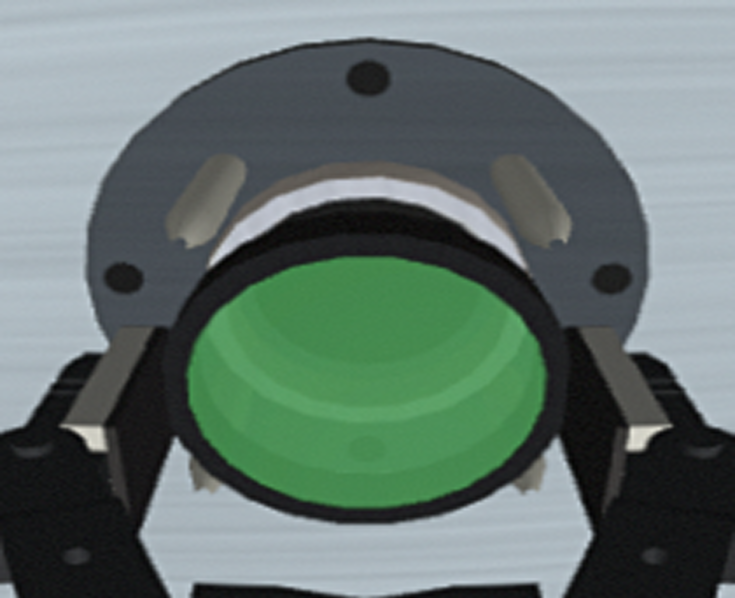

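```bash
python3 -m handwheel '[[[0,0.1,0],0,54],[[0,0.1,0],0,54],[[0,0.1,0],0,54],[[0,0.08,0],0,54],[[0,0.06,0],0,54],[[0,0.04,0],0,54],[[0,0.01,0],0,54],[[0,0,0],0,54]]'; python3 -m handwheel '[[[0,0.02,0],0,54],[[0,0.02,0],0,54],[[0,0.01,0],0,54],[[0,0,0],0,54]]'
```

```text
time_s: 30.65
tcp_pos: [0.5248, -0.3495, 0.0398]
orientation: [0.707, -0.019, 0.019, -0.707]
wrist_force: [1.4, -0.3, -1.0]
gripper_width: 0.0582
time_s: 31.05
tcp_pos: [0.5248, -0.3495, 0.0372]
orientation: [-0.707, 0.019, -0.019, 0.707]
wrist_force: [0.2, 0.2, 0.5]
gripper_width: 0.058
```

```bash
python3 -m handwheel '[[[0,0.01,0],0,54],[[0,0,0],0,54]]';python3 -m handwheel '[[[0,0.01,0],0,54],[[0,0,0],0,54]]'; python3 -m handwheel '[[[0,0.005,0],0,54],[[0,0,0],0,54]]'
python3 - <<'E'
from h import *
hand("wide_glass_center",.0127,-.0007,"pics/w23.png")
E
```

```text
time_s: 31.25
tcp_pos: [0.5248, -0.3496, 0.037]
orientation: [0.707, -0.019, 0.019, -0.707]
wrist_force: [-0.9, 0.9, 1.9]
gripper_width: 0.0578
time_s: 31.45
tcp_pos: [0.5249, -0.3496, 0.037]
orientation: [0.707, -0.019, 0.019, -0.707]
wrist_force: [-2.2, 1.3, 5.6]
gripper_width: 0.0578
time_s: 31.65
tcp_pos: [0.5249, -0.3495, 0.037]
orientation: [0.707, -0.019, 0.019, -0.707]
wrist_force: [-3.0, 1.3, 7.3]
gripper_width: 0.0578
t 31.65 tcp [ 0.5249 -0.3495  0.037 ] yaw 86.96 F [-3.   1.3  7.3] w 57.8
in hand offset tool mm [-4.83946710e-01 -1.93459081e-04 -3.44742441e-01] 0.9826407148317596 0.55
t 31.75 tcp [ 0.5249 -0.3496  0.037 ] yaw 86.95 F [-1.6  2.4  6.2] w 58.2
shift units [-0.004  0.     0.019]
```

View pics/w23.png

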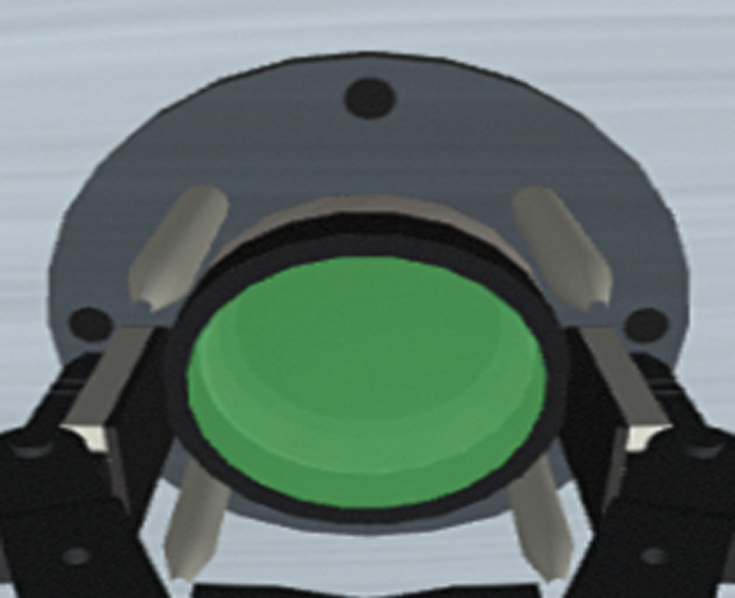

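```bash
python3 -m handwheel '[[[0,-0.01,0],0,56],[[0,0,0],0,60],[[0,0,0],0,64],[[0,0,0],0,68],[[0,0,0],0,72],[[0,0,0],0,72],[[0,-0.2,0],0,72],[[0,-0.5,0],0,72]]'
python3 -m handwheel '[[[0,-0.5,0],0,72],[[0,-0.4,0],0,76],[[-0.3,0,0.2],0,85],[[-0.5,0,0.4],0,85],[[-0.5,0,0.42],0,85],[[-0.5,0,0.42],0,85],[[-0.5,0,0.4],0,85],[[-0.4,0,0.4],0,85]]'
python3 -m handwheel '[[[0,0,0],0,85],[[0,0,0],0,85],[[0,0,0],0,85]]'
python3 - <<'E'
from h import *
here()
w=scan("wrist",conf=.4)
cv2.imwrite("pics/w24.png",cv2.resize(w["color"],None,fx=1.5,fy=1.5))
E
```

```text
time_s: 32.55
tcp_pos: [0.5237, -0.3488, 0.0702]
orientation: [-0.706, 0.02, -0.018, 0.708]
wrist_force: [-0.0, 0.4, 0.2]
gripper_width: 0.0715
time_s: 33.35
tcp_pos: [0.3949, -0.2297, 0.1174]
orientation: [0.707, -0.019, 0.019, -0.707]
wrist_force: [-0.2, 0.5, 0.4]
gripper_width: 0.0852
time_s: 33.65
tcp_pos: [0.3966, -0.231, 0.1171]
orientation: [0.707, -0.018, 0.019, -0.707]
wrist_force: [0.9, 1.1, -0.7]
gripper_width: 0.0852
t 33.65 tcp [ 0.3966 -0.231   0.1171] yaw 86.95 F [ 0.9  1.1 -0.7] w 85.2
wrist spacer_center 0.8 [498. 133.] [0.3468 0.0311] area ratio 0.68
wrist spacer_center 0.44 [173. 312.] [ 0.5318 -0.3263] area ratio 0.05
wrist wide_ring_center 0.81 [261. 210.] [ 0.3953 -0.2304] area ratio 0.99
wrist flange_seat 0.61 [181. 306.] [ 0.5261 -0.3162] area ratio 0.25
wrist ring_peg_seat 0.47 [407. 366.] [ 0.661  -0.0278] area ratio 0.15
```

View pics/w24.png

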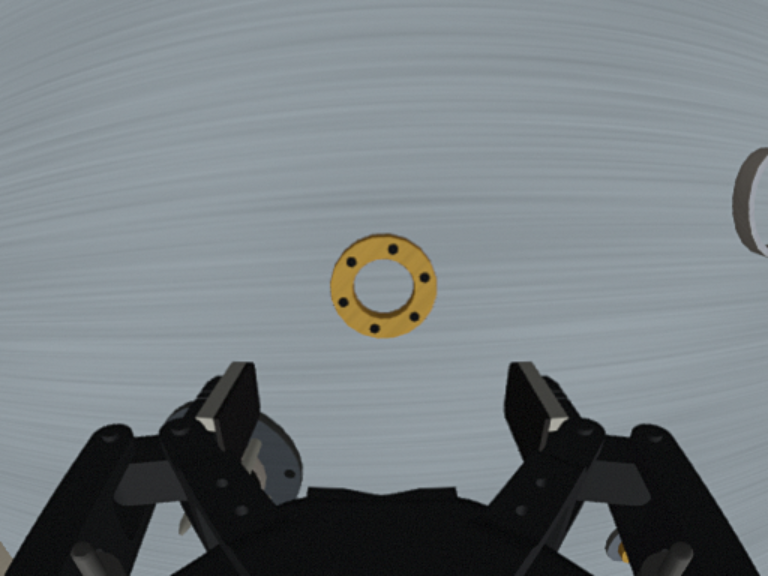

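```bash
python3 -m handwheel '[[[-0.026,0.5,0.01],0,78],[[0,0.5,0],0,78],[[0,0.5,0],0,78],[[0,0.35,0],0,78],[[0,0.18,0],0,78],[[0,0.06,0],0,78],[[0,0,0],0,78],[[0,0,0],0,78]]' 45
python3 - <<'E'
from h import *
here()
w=cam("wrist");cv2.imwrite("pics/w25.png",w["color"][150:])
E
```

```text
time_s: 34.9
tcp_pos: [0.3952, -0.2302, 0.013]
orientation: [0.707, -0.018, 0.019, -0.707]
wrist_force: [-0.4, -0.4, 0.1]
gripper_width: 0.0783
t 34.9 tcp [ 0.3952 -0.2302  0.013 ] yaw 86.96 F [-0.4 -0.4  0.1] w 78.3
```

View pics/w25.png

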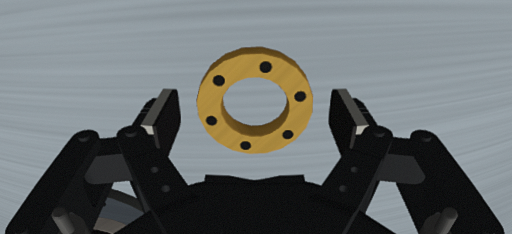

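```bash
python3 -m handwheel '[[[0,0,0],0,65],[[0,0,0],0,54],[[0,0,0],0,54],[[0,0,0],0,54],[[0,0,0],0,54],[[0,0,0],0,54],[[0,0,0],0,54]]' 50
python3 -m handwheel '[[[0,-0.3,0],0,54],[[0,-0.6,0],0,54],[[0,-0.7,0],0,54],[[0,-0.6,0],0,54],[[0.3,0,-0.25],0,54],[[0.4,0,-0.33],0,54],[[0.4,0,-0.33],0,54],[[0.4,0,-0.33],0,54]]'
python3 -m handwheel '[[[0.4,0,-0.33],0,54],[[0.4,0,-0.33],0,54],[[0.4,0,-0.33],0,54],[[0,0,0],0,54],[[0,0,0],0,54]]'
python3 - <<'E'
from h import *
hand("wide_ring_center",.013,-.001,"pics/w26.png")
E
```

```text
time_s: 35.65
tcp_pos: [0.3952, -0.2302, 0.0134]
orientation: [0.707, -0.018, 0.019, -0.707]
wrist_force: [-3.0, 2.3, 10.0]
gripper_width: 0.057
time_s: 36.45
tcp_pos: [0.467, -0.2965, 0.1222]
orientation: [0.707, -0.019, 0.019, -0.707]
wrist_force: [0.8, 0.0, -0.9]
gripper_width: 0.0568
time_s: 36.95
tcp_pos: [0.5234, -0.3484, 0.1214]
orientation: [-0.707, 0.019, -0.018, 0.707]
wrist_force: [-0.1, 0.4, -1.3]
gripper_width: 0.0571
t 36.95 tcp [ 0.5234 -0.3484  0.1214] yaw 86.94 F [-0.1  0.4 -1.3] w 57.1
in hand offset tool mm [ 0.08895628 -0.00035298 -0.30464408] 0.959867368607765 0.9
t 37.05 tcp [ 0.5231 -0.348   0.122 ] yaw 86.96 F [-0.1  0.3 -0.4] w 57.0
shift units [ 0.034  0.013 -0.01 ]
```

View pics/w26.png

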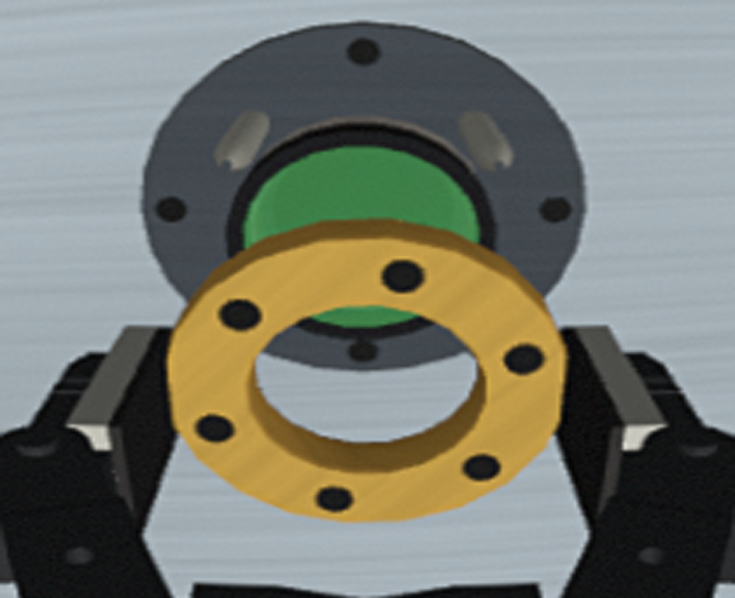

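```bash
python3 -m handwheel '[[[0.03,0.1,-0.025],0,54],[[0,0.25,0],0,54],[[0,0.25,0],0,54],[[0,0.2,0],0,54],[[0,0.12,0],0,54],[[0,0.1,0],0,54],[[0,0.1,0],0,54],[[0,0,0],0,54]]'
python3 - <<'E'
from h import *
hand("wide_ring_center",.013,-.001,"pics/w27.png")
E
```

```text
time_s: 37.85
tcp_pos: [0.5248, -0.3497, 0.0654]
orientation: [-0.707, 0.019, -0.019, 0.707]
wrist_force: [-0.1, 0.1, -1.4]
gripper_width: 0.0566
t 37.85 tcp [ 0.5248 -0.3497  0.0654] yaw 86.95 F [-0.1  0.1 -1.4] w 56.6
in hand offset tool mm [-1.55003702e-03 -1.03988110e-04 -2.85364419e-01] 0.9519320503917919 0.63
t 37.95 tcp [ 0.5251 -0.3498  0.0663] yaw 86.95 F [ 0.3  0.4 -1.1] w 57.2
shift units [-0.009  0.017  0.024]
```

View pics/w27.png

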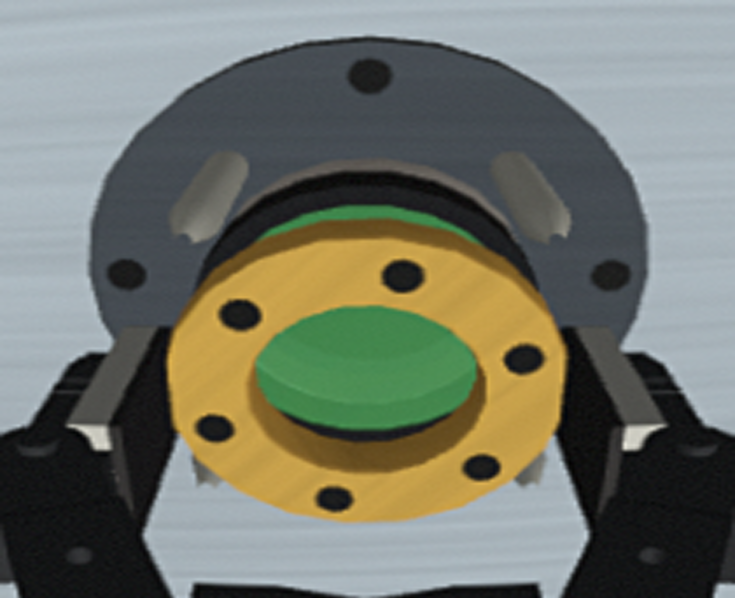

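```bash
python3 -m handwheel '[[[-0.008,0.08,0.01],0,54],[[0,0.08,0],0,54],[[0,0.06,0],0,54],[[0,0.04,0],0,54],[[0,0.03,0],0,54],[[0,0.02,0],0,54],[[0,0,0],0,54]]'; python3 -m handwheel '[[[0,0.01,0],0,54],[[0,0.01,0],0,54],[[0,0,0],0,54]]'; python3 -m handwheel '[[[0,0.01,0],0,54],[[0,0,0],0,54]]'
```

```text
time_s: 38.65
tcp_pos: [0.5246, -0.3492, 0.0504]
orientation: [-0.707, 0.019, -0.019, 0.707]
wrist_force: [-0.3, 0.3, -1.5]
gripper_width: 0.0573
time_s: 38.95
tcp_pos: [0.5247, -0.3493, 0.0496]
orientation: [0.707, -0.019, 0.019, -0.707]
wrist_force: [-0.7, -0.4, -1.7]
gripper_width: 0.0571
time_s: 39.15
tcp_pos: [0.5247, -0.3493, 0.0495]
orientation: [0.707, -0.019, 0.019, -0.707]
wrist_force: [-1.8, 1.1, 3.4]
gripper_width: 0.0572
```

Contact at the expected height. Release, retreat, and check everything.

```bash
python3 -m handwheel '[[[0,0,0],0,58],[[0,0,0],0,62],[[0,0,0],0,66],[[0,0,0],0,70],[[0,0,0],0,72],[[0,0,0],0,72],[[0,-0.2,0],0,72],[[0,-0.5,0],0,72]]'
python3 -m handwheel '[[[0,-0.6,0],0,72],[[0,-0.6,0],0,76],[[-0.3,0,0.2],0,85],[[-0.6,0,0.4],0,85],[[-0.6,0,0.42],0,85],[[-0.5,0,0.42],0,85],[[0,0,0],0,85],[[0,0,0],0,85]]'
python3 - <<'E'
from h import *
here()
w=cam("wrist");s=cam("side");t=cam("top")
cv2.imwrite("pics/w28.png",w["color"])
a=cv2.resize(s["color"][70:340,150:330],None,fx=3,fy=2.2,interpolation=cv2.INTER_CUBIC);cv2.imwrite("pics/s28.png",a)
cv2.imwrite("pics/s28b.png",cv2.resize(s["color"][85:160,190:330],None,fx=5.5,fy=5.5,interpolation=cv2.INTER_CUBIC))
cv2.imwrite("pics/t28.png",cv2.resize(t["color"][120:270,100:410],None,fx=2.5,fy=2.5,interpolation=cv2.INTER_CUBIC))
scan("top",["narrow_glass_center","cork_pad_top","narrow_ring_center","flange_seat"])
E
```

```text
time_s: 39.95
tcp_pos: [0.5236, -0.3486, 0.0827]
orientation: [-0.706, 0.02, -0.018, 0.708]
wrist_force: [-1.0, -0.0, 0.1]
gripper_width: 0.0716
time_s: 40.75
tcp_pos: [0.4288, -0.2721, 0.1453]
orientation: [0.707, -0.018, 0.019, -0.706]
wrist_force: [0.1, 0.5, 0.3]
gripper_width: 0.085
t 40.75 tcp [ 0.4288 -0.2721  0.1453] yaw 86.97 F [0.1 0.5 0.3] w 85.0
top narrow_glass_center 0.55 [130. 196.] [0.5355 0.3566] area ratio 1.06
top cork_pad_top 0.58 [134. 201.] [0.5332 0.3536] area ratio 1.29
top flange_seat 0.55 [367. 186.] [ 0.5418 -0.3311] area ratio 0.49
top flange_seat 0.31 [325. 157.] [ 0.6373 -0.2084] area ratio 0.66
```

View pics/w28.png

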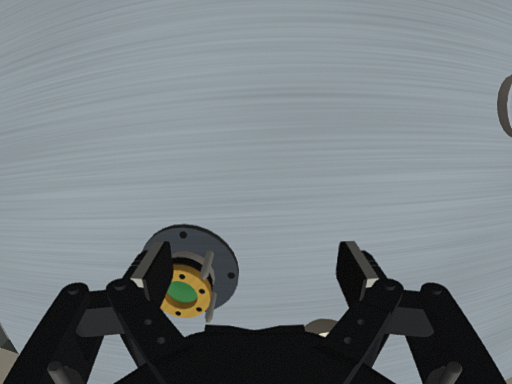

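View pics/s28.png

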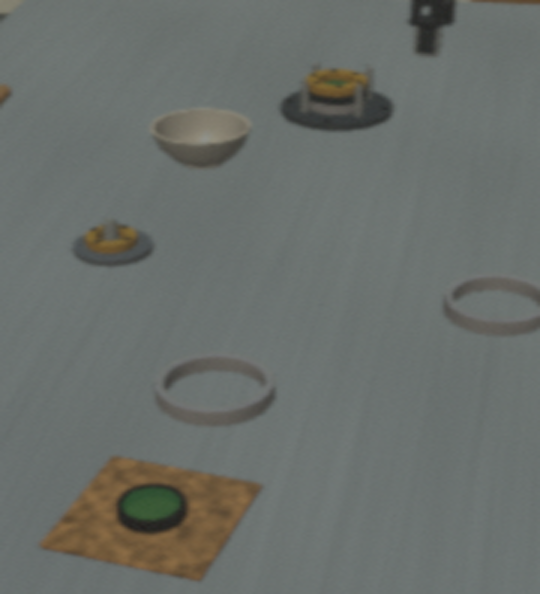

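View pics/s28b.png

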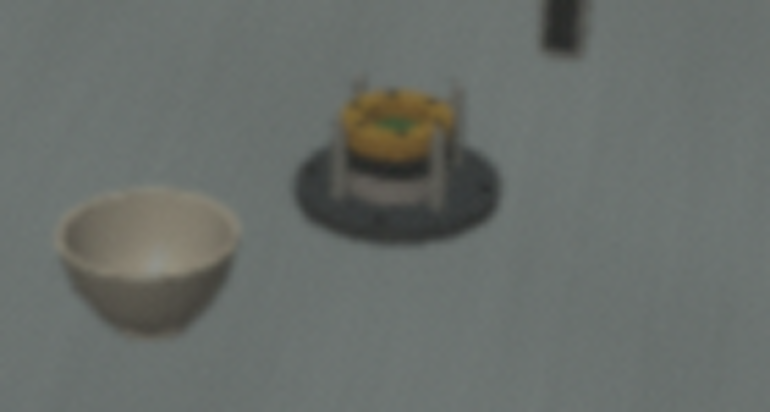

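View pics/t28.png

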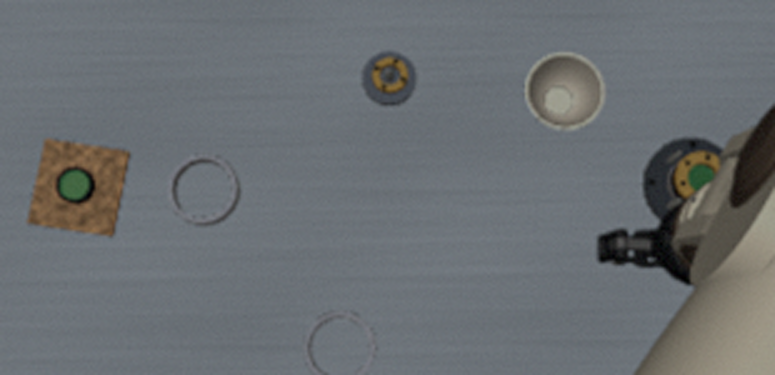

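The pictures show the stack flat between the studs, with spacer, glass and ring in that order. The narrow ring is down on its base, the narrow glass is mid-pad, and the bowl has not moved.

```bash
python3 -c "
from rig import order
print(order.finish_job())"
```

```text
the job is handed in; nothing more can be done
None
```

The job is handed in, at about 41 s of the 134 s allowed. The flange carries the thin-walled spacer, then the wide glass, then the wide ring, all between the four studs. The narrow glass lies on the cork pad and the narrow ring is down over the peg.

**Spacer choice:** of the three similar rings I used the smallest. Its outline matched a 60 mm ring; the other two were clearly larger.

**Stack on the flange:** the glass and the ring met the layer below within about 0.1 mm of the height expected, and the studs never pushed back. I set the spacer down by height alone, because its contact force never showed.

**Glasses:** both were lowered in steps of 1 mm or less onto light contact, about 12 N for the narrow one and 7 N for the wide one, then let go.

**Last pictures:** the side view shows the stack level and in the right order. The narrow glass measures about 4 mm from the pad's middle, and the bowl has not moved.

**Checks that failed or disagreed:**
- The final top-camera check on the flange was poor because the arm hid part of it. I judged the stack by the side and wrist pictures instead.
- The final network check did not find the narrow ring. I confirmed by eye in the side and top pictures that it lies flat on its base.

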